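Fit the missing tube rest and lay the tube across

ROBOT

A 6-joint arm with a two-finger parallel gripper is mounted at the origin on the work surface. World frame = base frame: x ahead of the robot, y to its left, z up, the work surface at z = 0. Lengths are in m, angles in rad, forces in N, time in s.
With the tool pointing down it reaches from about 0.35 to 0.875 m from the base axis. Payload 4.2 kg.
Tool frame: the origin (TCP) lies midway between the tips of the shut fingers; the grasp point (between the pads) lies behind it (grip_depth is the z of the grasp point in the tool frame, in m); z points along the fingers, y is the direction in which the jaws open and shut (so a half turn about z gives the same grasp; the last joint's range is limited). The gripper opens to 85 mm and grips with 20 to 120 N. Pads are 22 mm wide; open, the fingers measure 114 mm over their backs; the gripper's body (76 mm by 85 mm) begins 54 mm behind the grasp point. The pads swing forward as they close: fully open they stand 13 mm farther back than shut.
Start: joints at [1.6, 0.385, 0.008, 0, -1.194, -0.259], TCP at [0.142, 0.609, 0.231] pointing down, gripper open.
Joint ranges: [-3.14, 3.14], [-1.21, 2.06], [-1.07, 1.41], [-3.16, 2.05], [-2.99, -0.16], [-3.1, 3.1]. Speed limits (rad/s): [2.79, 2.79, 3.14, 3.14, 3.14, 3.14].

INTERFACE

Orientations are given as a rotation vector (axis times angle).
In Python, from cell import state, snapshot, close_job, grip_depth gives the robot as it stands.
- The arm moves only by the shell command python3 -m handwheel 'ROWS' [FORCE]. ROWS is JSON, a list of rows, each an object with "angular": the turn, a rotation vector about the tool's x, y, z in units of 5 degrees (1.0 is 5 degrees), a list of three; "delta_pos": the shift along the tool's x, y, z in units of 30 mm (1.0 is 30 mm), a list of three; "claw": the opening, from -1 (shut) to 1 (fully open), so that 0 is half open. A call has exactly 5 rows; each row shifts and turns the pose as measured when the row begins, along the tool's axes as they then stand; what a row does not reach is not made up. A row lasts 1/12 s, in which the tool goes at most 41.7 mm and 7.16 degrees, less where a joint would pass 70% of its speed; a pose out of reach is approached as far as the arm can. A call is refused whole if a number of a shift passes 1 or a number of a turn 1, either way. A call with a gripper value outside its range is refused whole. The fingers move at their own pace and stop on an object; FORCE is the grip in N (left out, the last holds). Time passes only in rows, so rows that do not move let the fingers close, or fill a call up. It gives the time, the measured TCP pose, the force and the opening at its end, in the units of the state.
- state(): the state, without advancing time (a new reading comes with each control period).
- snapshot(name): name is "scene" or "side" or "wrist"; returns a dict with "color" (400x640x3 uint8, red, green, blue), "depth" (400x640 float32, m along the optical axis (not along the pixel's ray), 0 where there is no reading), "vertical_fov" (degrees; the focal length in pixels is half the picture's height over the tangent of half this angle, whatever the lens; pixels are square), "cx", "cy" (the principal point, pixels), "R" (3x3) and "t" (3): a world point X has camera coordinates R X + t. Camera axes: x right, y down, z forward; pixel columns grow to the right and rows downward; lengths in m; the calibration is good to about 2 mm. A picture is of the moment at which its call begins.
- close_job(): hands the job in, once; it reports no verdict.
The state is a dict: "time": time; "q": joint angles; "dq": joint speeds; "effort": joint torques, N m; "ee_pos": TCP position; "orientation": TCP orientation; "ft_force": force on the tool from outside, world axes, zero at the start; "ft_torque": the same for the moment, N m; "gripper_width": finger opening in m.
Only numpy, scipy, OpenCV 4.12 (cv2) and the standard library are available. Lean on these libraries where they do the work, as an engineer would, in place of code of your own. Each camera call takes 0.05 s, during which the arm holds its last target.

TASK

Fit the loose steel rest to the empty slotted post: put its two hooked tabs into the slots near the post's top, let them down behind the sheet, then push the rest down past its spring catches until it is fully home. Then lay the square tube level across both rests, between their low lips and roughly centred, and leave the pipe rings, tools, can and brick where they are.

Things in the scene. Friction and masses are not known exactly. Their poses are not given: they have to be found in the camera images.
- rest_grip (a point): Loose steel rest, 146 mm long, 0.35-0.55 kg, standing on the bench in its working attitude. Point to grip: in the rib, 66 above the underside. z up, x along the rib, away from the tabs. Rib 10 thick (grip across y), clear to grip from above from x -19 to +19, its top 12 above this point; a foot 40 wide, 5 high at the bottom. The flat tube seat beyond: x +23 to +83, 17 above this point, 30 wide, lips 8 high at both ends.
- rest_tabs (a point): Rest's back plate (40 wide, 98 high, 6 thick): the point on its post-side face between the two tabs, 66 above the underside; axes as rest_grip, which lies 47 further out. Tabs at y -12 and +12, 8 wide: neck 4 up and 4 down from here, lip turned down to 28 below, 12 back from the plate. Round ears, radius 6, on the plate's sides 14 below here, reaching y -26 and +26.
- rest_flange (a point): Centre of the top of the rest's press flange, flat, on top of the back plate: 28 (x) by 44 (y) mm, 98 above the underside, 32 above and 33 nearer the post than rest_grip. Push down here to lock the rest.
- home (a point): On the post that has no rest: where rest_grip lies when the rest is fully home; same axes (x outward from the slotted face, which is 47 mm back and looks away from the robot; z up). 121 above the bench. Home, the flange top is 32 above this point and the post's top 46 above.
- slots (a point): On that post's slotted face (grey sheet 4 thick, 100 wide, open behind), between the slots, at half their height: 17 above home. Slots at y -12 and +12 run from 21 below to 21 above here, 18 wide, narrowing to 11 in the lowest 12 mm. Tabs go in with the rest about 29 (26 to 33) above home, until its plate meets the face; then let it down, so that the lips drop behind the sheet.
- catches (a point): Midway between that post's two catches: round-nosed steel pins, radius 6, on spring slides at y -29.5 and +29.5, 6 below home. A hooked rest let down to about 16 above home stands with its ears on the pins, which carry its weight; a push of about 7 to 15 N drives the ears past, until the necks sit on the slot bottoms, and the pins spring out above the ears.
- tube_mid (a point): Centre of the square steel tube, 200 long (its x axis) and 40 x 40 in section, 0.4 to 0.7 kg, lying on the bench with its centre 20 mm up.
- span (a point): Where the tube's centre belongs: midway between the two posts (75 mm to either side along y) and 100 out from their slotted faces along x, on both rests' seats (20 below this point, 138 above the bench), tube along this y axis. The other post carries an identical rest already home; it may be on the +y or the -y side.
- ring0: a short cut of bare steel pipe standing on end, 60 mm diameter, 35 high. Leave it alone; origin at the underside's middle.
- ring1: another such pipe ring. Leave it alone; origin at the underside's middle.
- ring2: a third such pipe ring. Leave it alone; origin at the underside's middle.
- hammer: a hammer with a wooden handle, lying at the right. Leave it alone; origin at the underside's middle.
- brush: a wooden brush, lying at the left. Leave it alone; origin at the underside's middle.
- can: an unlabelled aluminium can, 60 mm diameter, 140 high, at the near right. Leave it alone; origin at the underside's middle.
- firebrick: a reddish fire brick, 115 x 65 x 50, at the far side. Leave it alone; origin at the underside's middle.
There are look-alikes about, which are no part of the job. What is shaped like the part that bears tube_mid but blue or turquoise is not meant.

How it is judged:
On the way, in this order (a step that is already met when the one before it is completed fails the run):
1. the rest is hooked in the empty post and pressed fully home under its catches (x of rest_grip in the frame of home between -0.004 and 0.006 m and y of rest_grip in the frame of home between -0.005 and 0.005 m and z of rest_grip in the frame of home between -0.005 and 0.0045 m and angle between the z axis of rest_grip and the z axis of home, either way round below 0.09 rad and angle between the x axis of rest_grip and the x axis of home, either way round below 0.09 rad), for 0.2 s.
2. the tube lies across both rests (x of tube_mid in the frame of span between -0.014 and 0.014 m and y of tube_mid in the frame of span between -0.025 and 0.025 m and z of tube_mid in the frame of span between -0.008 and 0.006 m and angle between the x axis of tube_mid and the y axis of span, either way round below 0.15 rad and angle between the x axis of tube_mid and the z axis of span, either way round above 1.49 rad), for 0.2 s.
At the end, for the whole second after the job is handed in: Loose rest home in the empty post (grip point within 5 mm sideways and in height, -4 to +6 mm outward, 0.09 rad); tube still across both rests, centre within 14 mm across, 25 mm along, -8 to +6 mm in height, level to 0.08 rad, parallel to the posts to 0.15 rad (all of step 1 and all of step 2); the robot touches nothing.
It fails at once if a pipe ring, tool, can or brick was moved by more than 40 mm (distance of any of ring0, ring1, ring2, hammer, brush, can, firebrick from where it was at the start of the episode above 0.04 m).
It also fails if it takes over 72 s, if anything falls off the work surface, if the arm or the gripper's body presses on something with over 40 N, if the wrist force passes 120 N, or if a joint passes its speed limit or range.

## Working session

There is one attempt and no reset: what is moved stays moved. The work goes in short steps, Python scripts to look and compute and a shell command to move; the robot and the scene stay as the last step left them, time stands still between calls to the robot, and variables do not carry over. Pictures are saved under pics/ and viewed, and the job is handed in when it is done.

```bash
ls; mkdir -p pics
cat > h.py <<'E'
import numpy as np, cv2
from cell import state, snapshot, grip_depth
def K(s):
    f=200/np.tan(np.radians(s["vertical_fov"])/2); return f,s["cx"],s["cy"]
def cloud(s):
    f,cx,cy=K(s); d=s["depth"]; v,u=np.mgrid[0:400,0:640]
    P=np.stack([(u-cx)/f*d,(v-cy)/f*d,d],-1)
    W=(P-np.array(s["t"]))@np.array(s["R"]); W[d==0]=np.nan; return W
def save(s,n): cv2.imwrite("pics/%s.png"%n,cv2.cvtColor(s["color"],cv2.COLOR_RGB2BGR))
E
python3 - <<'E'
from h import *
import pickle
print(grip_depth,state())
for n in ["scene","side","wrist"]:
    s=snapshot(n); save(s,n+"0"); pickle.dump(s,open(n+"0.pkl","wb")); print(n,s["vertical_fov"],s["cx"],s["cy"],-np.array(s["R"]).T@s["t"],np.array(s["R"])[2], (s["depth"]>0).mean())
E
```

```text
pics
-0.0187 {'time': 0.0, 'q': array([ 1.59959099e+00,  3.85583027e-01,  6.63865192e-03, -5.26842531e-04,
       -1.19396382e+00, -2.58636959e-01]), 'dq': array([-1.23270326e-03, -5.84195674e-04,  4.42404550e-04, -2.04714061e-05,
       -1.27262310e-03, -1.36871233e-03]), 'effort': array([-2.70071387e-04, -3.92284191e+01,  1.88407284e+01,  4.18643430e+00,
       -4.69420978e-03, -2.85169712e-06]), 'ee_pos': array([0.14220776, 0.60802072, 0.23020647]), 'orientation': array([ 3.11868918e+00, -3.60296667e-01, -2.85937947e-04]), 'ft_force': array([ 0.30543104,  0.60570621, -0.20152899]), 'ft_torque': array([-0.0070091 , -0.01066068,  0.02249759]), 'gripper_width': 0.08538737216846015}
scene 46.7394320885323 313.58335278645626 197.956535960343 [ 1.66728106 -0.43828707  1.32282653] [-0.66160841  0.27370053 -0.69811341] 0.995796875
side 53.57915642652994 316.46699986531263 197.0650189387519 [-0.09892674 -0.56096275  1.04698329] [ 0.50532603  0.46720031 -0.72551325] 0.99611328125
wrist 67.26318530356725 317.84780867788817 199.25933642034175 [0.2182437  0.5895975  0.37305498] [-0.29898703  0.06897316 -0.95176124] 0.99589453125
```

View pics/scene0.png

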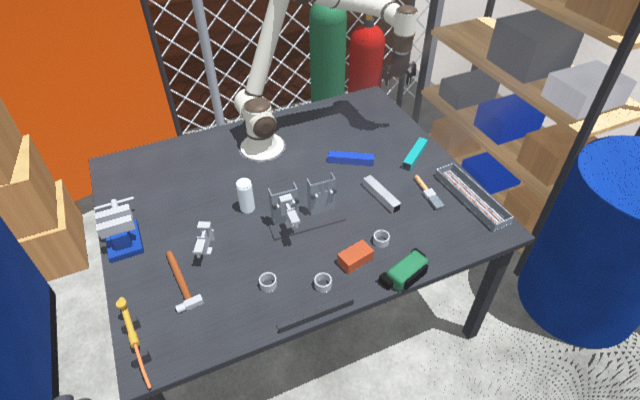

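View pics/side0.png

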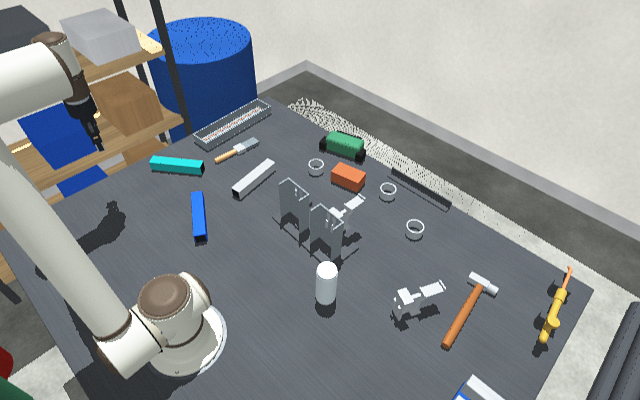

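View pics/wrist0.png

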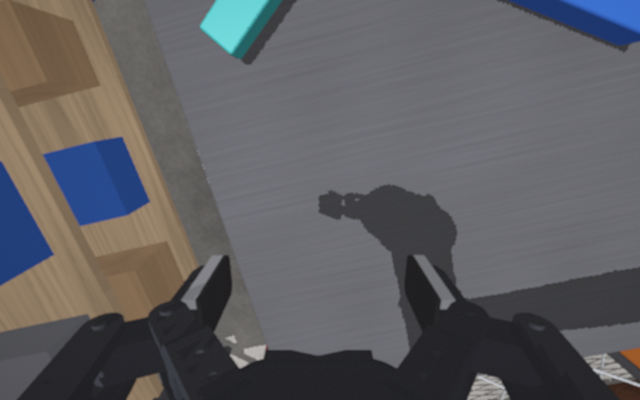

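Run:
```python
from h import *
import pickle
A=pickle.load(open("scene0.pkl","rb"));B=pickle.load(open("side0.pkl","rb"))
for s,n,(u0,u1,v0,v1) in [(A,"za",(180,420,140,300)),(B,"zb",(230,450,120,330))]:
    c=cv2.resize(s["color"][v0:v1,u0:u1],None,fx=(600/(v1-v0) if n=="zb" else 3.3),fy=(600/(v1-v0) if n=="zb" else 3.3),interpolation=cv2.INTER_CUBIC)
    cv2.imwrite(f"pics/{n}.png",c[...,::-1])
for s in(A,B):
    W=cloud(s)
    m=(W[...,0]>.2)&(W[...,0]<.9)&(np.abs(W[...,1])<.5)&(W[...,2]>.008)&(W[...,2]<.25)
    n,l,st,_=cv2.connectedComponentsWithStats(m.astype(np.uint8))
    for i in range(1,n):
        if st[i,4]>60:
            P=W[l==i]; print(st[i],P.min(0).round(3),P.max(0).round(3),np.median(P,0).round(3),s["color"][l==i].mean(0).round())
    print()
```

```text
[327 150  48  18 529] [0.205 0.225 0.008] [0.346 0.432 0.051] [0.279 0.317 0.037] [ 75. 108. 199.]
[ 265  172   81   67 2614] [ 0.316 -0.144  0.008] [0.638 0.204 0.174] [ 0.508 -0.008  0.069] [123. 128. 137.]
[363 175  38  37 575] [0.421 0.296 0.008] [0.624 0.384 0.051] [0.535 0.324 0.039] [177. 181. 189.]
[236 178  19  35 501] [ 0.275 -0.216  0.008] [ 0.394 -0.134  0.149] [ 0.379 -0.19   0.097] [195. 202. 209.]
[423 190  16  19  64] [0.576 0.488 0.009] [0.681 0.5   0.029] [0.633 0.494 0.017] [146. 154. 164.]
[193 220  22  38 475] [ 0.355 -0.438  0.008] [ 0.584 -0.345  0.105] [ 0.497 -0.386  0.082] [185. 189. 197.]
[373 229  17  18 195] [0.675 0.182 0.009] [0.763 0.262 0.042] [0.734 0.213 0.028] [159. 165. 173.]
[336 239  38  34 746] [0.689 0.021 0.008] [0.817 0.167 0.061] [0.783 0.079 0.049] [201. 123.  92.]
[379 247  48  37 396] [0.83  0.114 0.009] [0.9   0.305 0.072] [0.886 0.226 0.06 ] [ 90. 149. 123.]
[178 265  25  43 245] [ 0.545 -0.5    0.009] [ 0.73  -0.453  0.036] [ 0.706 -0.49   0.025] [200. 177. 165.]
[259 272  18  19 212] [ 0.691 -0.265  0.008] [ 0.775 -0.203  0.045] [ 0.
[... 580 characters left out ...]
8] [0.812 0.148 0.056] [0.755 0.077 0.048] [187. 111.  74.]
[ 273  178   93  127 3915] [ 0.327 -0.215  0.008] [0.636 0.152 0.171] [ 0.487 -0.061  0.102] [123. 130. 135.]
[379 183  18  17 192] [ 0.789 -0.093  0.008] [ 0.851 -0.031  0.039] [ 0.817 -0.063  0.025] [142. 149. 154.]
[191 191  17  52 660] [0.202 0.226 0.008] [0.337 0.413 0.046] [0.26  0.304 0.039] [ 47. 115. 217.]
[405 220  19  19 225] [ 0.71  -0.262  0.008] [ 0.771 -0.202  0.04 ] [ 0.736 -0.232  0.026] [145. 151. 156.]
[451 272  36  54 321] [ 0.532 -0.5    0.009] [ 0.728 -0.453  0.031] [ 0.694 -0.491  0.023] [202. 168. 140.]
[392 280  54  40 842] [ 0.439 -0.438  0.008] [ 0.581 -0.345  0.102] [ 0.489 -0.388  0.082] [179. 184. 188.]
```

View pics/za.png

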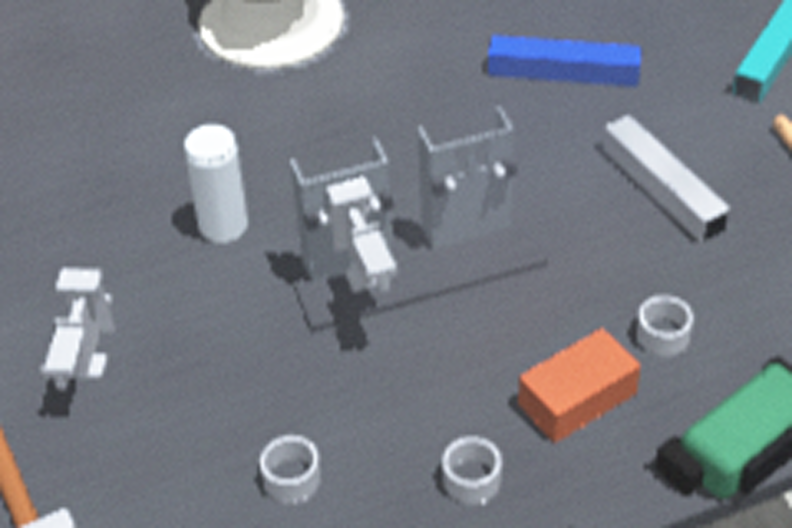

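View pics/zb.png

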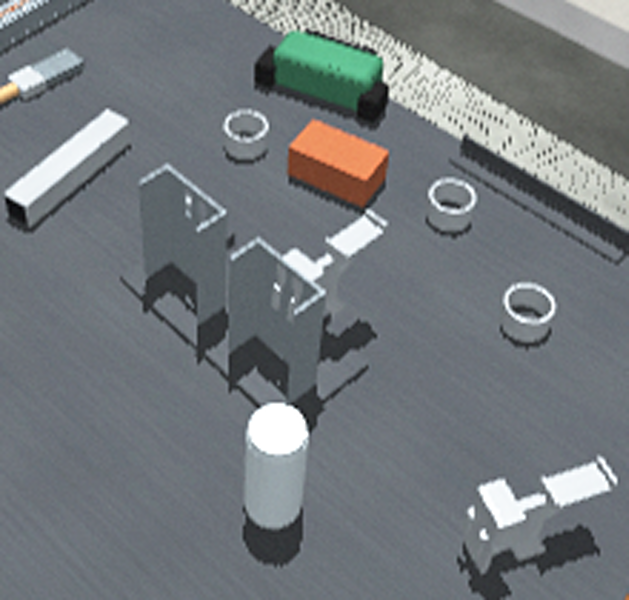

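```bash
cat > m.py <<'E'
from h import *
import pickle
A=pickle.load(open("scene0.pkl","rb"));B=pickle.load(open("side0.pkl","rb"))
def box(W,lo,hi): return W[((W>lo)&(W<hi)).all(-1)]
def rect(P):
    (c,s,a)=cv2.minAreaRect((P[:,:2]*1000).astype(np.float32)); return np.round(c,1),np.round(s,1),round(a,1),len(P)
E
python3 - <<'E'
from m import *
for n,s in(("A",A),("B",B)):
    W=cloud(s)
    print(n,"flange",rect(box(W,[.4,-.46,.091],[.62,-.33,.11])))
    P=box(W,[.4,-.46,.075],[.62,-.33,.09]); print(" seat",rect(P), np.median(P[:,2]))
    P=box(W,[.4,-.46,.088],[.62,-.33,.11]);print(np.median(P[:,2]))
    P=box(W,[.4,.28,.03],[.65,.4,.055]); print(" tube",rect(P),np.median(P[:,2]))
    P=box(W,[.35,-.13,.145],[.7,.02,.157]); print(" fixed rest flange",rect(P)); 
    P=box(W,[.35,-.13,.131],[.7,.02,.144]); print(" fixed rest seat",rect(P)); 
    P=box(W,[.3,-.2,.16],[.7,.2,.18]); print(" tops",rect(P))
    lab=cv2.partition if 0 else None
    for y in np.arange(-.14,.16,.02):
        q=P[(P[:,1]>y)&(P[:,1]<y+.02)]
        if len(q): print("  ",round(y,2),len(q),q.min(0).round(3),q.max(0).round(3))
E
```

```text
A flange (array([ 515.6, -392. ]), array([ 45.8, 141.1]), 68.0, 112)
 seat (array([ 516.2, -395.7]), array([ 32.1, 135.2]), 61.9, 170) 0.08462011234636943
0.09742554292995048
 tube (array([522.2, 330.1]), array([204.9,  46.1]), 8.7, 408) 0.04096593053976777
 fixed rest flange (array([546.2, -75.8]), array([101.4, 177.4]), 85.0, 136)
 fixed rest seat (array([549.8, -68.1]), array([175.8, 100.2]), 2.2, 182)
 tops (array([485.5,   5.7]), array([252.3,  50.8]), 86.7, 180)
   -0.14 2 [ 0.487 -0.121  0.161] [ 0.497 -0.12   0.165]
   -0.12 26 [ 0.456 -0.12   0.161] [ 0.504 -0.101  0.173]
   -0.1 11 [ 0.492 -0.1    0.162] [ 0.5   -0.082  0.171]
   -0.08 10 [ 0.494 -0.079  0.165] [ 0.503 -0.062  0.168]
   -0.06 14 [ 0.493 -0.06   0.162] [ 0.506 -0.041  0.17 ]
   -0.04 23 [ 0.465 -0.039  0.16 ] [ 0.505 -0.021  0.174]
   -0.02 1 [ 0.468 -0.019  0.166] [ 0.468 -0.019  0.166]
   0.02 21 [0.462 0.028 0.16 ] [0.511 0.039 0.174]
   0.04 14 [0.499 0.04  0.16 ] [0.508 0.058 0.171]
   0.06 11 [0.503 0.061 0.162] [0.509 0.078 0.172]
   0.08 11 [0.502 0.082 0.163] [0.512 0.098 0.171]
   0.1 15 [0.506 0.1
[... 562 characters left out ...]
4 1 [ 0.494 -0.12   0.167] [ 0.494 -0.12   0.167]
   -0.12 40 [ 0.455 -0.12   0.16 ] [ 0.499 -0.1    0.17 ]
   -0.1 14 [ 0.493 -0.1    0.16 ] [ 0.499 -0.082  0.169]
   -0.08 14 [ 0.495 -0.079  0.16 ] [ 0.5   -0.062  0.168]
   -0.06 16 [ 0.496 -0.06   0.16 ] [ 0.504 -0.04   0.17 ]
   -0.04 32 [ 0.463 -0.038  0.16 ] [ 0.503 -0.02   0.17 ]
   -0.02 8 [ 0.46  -0.02   0.165] [ 0.499 -0.018  0.17 ]
   0.02 33 [0.464 0.028 0.161] [0.506 0.04  0.17 ]
   0.04 10 [0.501 0.042 0.16 ] [0.507 0.058 0.169]
   0.06 11 [0.503 0.061 0.161] [0.509 0.079 0.171]
   0.08 14 [0.504 0.081 0.16 ] [0.512 0.1   0.169]
   0.1 11 [0.504 0.107 0.162] [0.512 0.119 0.17 ]
   0.12 29 [0.47  0.122 0.16 ] [0.51  0.133 0.169]
```

Run:
```python
from m import *
for n,s in(("A",A),("B",B)):
    W=cloud(s)
    m=((W>[.4,-.46,.092])&(W<[.62,-.33,.11])).all(-1).astype(np.uint8)
    k,l,st,_=cv2.connectedComponentsWithStats(m)
    for i in range(1,k):
        if st[i,4]>8: P=W[l==i]; print(n,st[i],rect(P),P.mean(0))
    m=((W>[.4,-.46,.075])&(W<[.62,-.33,.092])).all(-1).astype(np.uint8)
    k,l,st,_=cv2.connectedComponentsWithStats(m)
    for i in range(1,k):
        if st[i,4]>8: P=W[l==i]; print(n,st[i],rect(P),P.mean(0))
    f=8; u,v=(185,212) if n=="A" else (385,272)
    c=cv2.resize(s["color"][v:v+55,u:u+70],None,fx=9,fy=9,interpolation=cv2.INTER_NEAREST); cv2.imwrite(f"pics/r{n}.png",c[...,::-1])
```

```text
A [197 221  14   7  89] (array([ 465.5, -372.6]), array([46.4, 35.4]), 62.1, 89) [ 0.46742997 -0.37272499  0.09968041]
A [197 236   6   3  10] (array([ 516.7, -400.8]), array([17.1,  9.7]), 74.9, 10) [ 0.51620066 -0.39918529  0.09412808]
A [193 228  14  27 174] (array([ 521.3, -399.1]), array([ 31. , 123.3]), 64.5, 174) [ 0.53597185 -0.40548714  0.08452521]
B [397 288  17  18 174] (array([ 467.3, -371.6]), array([45.9, 29.2]), 64.4, 174) [ 0.46565407 -0.37263571  0.0975386 ]
B [411 280  35  20 308] (array([ 532. , -403.9]), array([31.2, 97.2]), 63.1, 308) [ 0.53952938 -0.40809188  0.08304326]
B [396 294  10  15  42] (array([ 454.1, -366.3]), array([38.6,  8.2]), 73.3, 42) [ 0.45438307 -0.36756488  0.08281816]
```

View pics/rB.png

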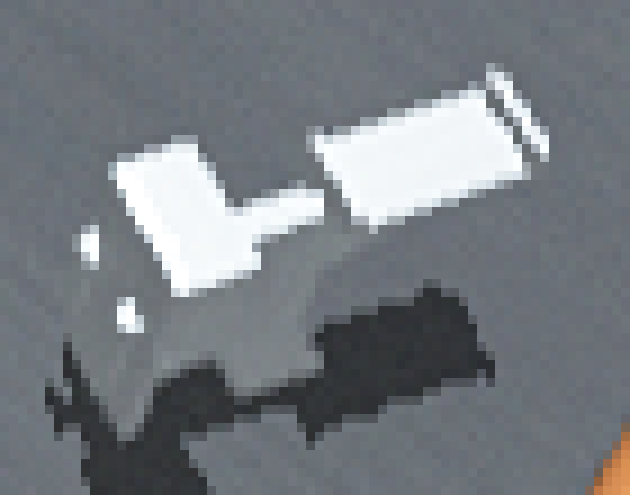

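```bash
cat > go.py <<'E'
import sys
from h import *
from scipy.spatial.transform import Rotation as R
def d(x,y,z,yaw):
    s=state(); T=R.from_rotvec(s["orientation"]).as_matrix()
    G=R.from_euler('z',yaw,degrees=True).as_matrix()@np.diag([1,-1,-1])
    p=T.T@(np.array([x,y,z])-s["ee_pos"])/.03
    a=R.from_matrix(T.T@G).as_rotvec(degrees=True)/5
    print("pos units",p.round(2),"rot units",a.round(2),"| now",s["ee_pos"].round(4),"yaw",round(np.degrees(np.arctan2(T[1,0],T[0,0])),2),"F",s["ft_force"].round(1),"w",round(s["gripper_width"],4),"t",round(s["time"],2))
if __name__=="__main__": d(*map(float,sys.argv[1:]))
E
python3 go.py .5 .2 .25 -26
python3 -m handwheel '[{"angular":[0,0,0.5],"delta_pos":[1,0.7,-0.2],"claw":1},{"angular":[0,0,0.5],"delta_pos":[1,0.7,-0.2],"claw":1},{"angular":[0,0,0.5],"delta_pos":[1,0.7,-0.2],"claw":1},{"angular":[0,0,0.5],"delta_pos":[1,0.7,0],"claw":1},{"angular":[0,0,0.5],"delta_pos":[1,0.7,0],"claw":1}]'
python3 go.py .5 .2 .25 -26
```

```text
pos units [14.71 10.53 -0.63] rot units [ 0.02 -0.    2.57] | now [0.1422 0.6082 0.2305] yaw -13.17 F [-0.5 -0.7  0.4] w 0.0854 t 0.15
time: 0.57
ee_pos: [0.2513, 0.4612, 0.2447]
orientation: [3.056, -0.697, 0.001]
ft_force: [0.0, -0.2, -0.2]
gripper_width: 0.0851
pos units [11.24  4.25 -0.12] rot units [ 0.08 -0.03  0.06] | now [0.2513 0.4612 0.2447] yaw -25.68 F [ 0.  -0.2 -0.2] w 0.0851 t 0.57
```

```bash
python3 -m handwheel '[{"angular":[0,0,0],"delta_pos":[1,0.4,0],"claw":1},{"angular":[0,0,0],"delta_pos":[1,0.4,0],"claw":1},{"angular":[0,0,0],"delta_pos":[1,0.4,0],"claw":1},{"angular":[0,0,0],"delta_pos":[1,0.4,0],"claw":1},{"angular":[0,0,0],"delta_pos":[1,0.4,0],"claw":1}]'
python3 -m handwheel '[{"angular":[0,0,0],"delta_pos":[1,0.4,0],"claw":1},{"angular":[0,0,0],"delta_pos":[1,0.6,0],"claw":1},{"angular":[0,0,0],"delta_pos":[0.9,1,0],"claw":1},{"angular":[0,0,0],"delta_pos":[0.7,1,0],"claw":1},{"angular":[0,0,0],"delta_pos":[0.5,1,0],"claw":1}]'
python3 go.py .497 -.387 .2 -26
```

```text
time: 0.98
ee_pos: [0.3631, 0.3329, 0.2454]
orientation: [3.055, -0.697, -0.0]
ft_force: [2.3, 0.3, -0.7]
gripper_width: 0.0852
time: 1.4
ee_pos: [0.4265, 0.1645, 0.2452]
orientation: [3.054, -0.696, -0.001]
ft_force: [1.0, 0.7, -0.2]
gripper_width: 0.085
pos units [10.08 15.54  1.66] rot units [ 0.1  -0.02  0.07] | now [0.4265 0.1645 0.2452] yaw -25.67 F [ 1.   0.7 -0.2] w 0.085 t 1.4
```

```bash
python3 -m handwheel '[{"angular":[0,0,0],"delta_pos":[1,0.4,0],"claw":1},{"angular":[0,0,0],"delta_pos":[1,0.4,0],"claw":1},{"angular":[0,0,0],"delta_pos":[1,0.6,0],"claw":1},{"angular":[0,0,0],"delta_pos":[0.8,0.6,0],"claw":1},{"angular":[0,0,0],"delta_pos":[0,0,0],"claw":1}]'
python3 go.py .497 -.387 .2 -26
python3 - <<'E'
from m import *
s=snapshot("wrist"); save(s,"w1"); pickle.dump(s,open("w1.pkl","wb"))
E
```

```text
time: 1.82
ee_pos: [0.5035, 0.0495, 0.2456]
orientation: [3.052, -0.703, -0.003]
ft_force: [-0.0, 0.7, 0.4]
gripper_width: 0.0854
pos units [ 6.17 13.17  1.65] rot units [ 0.11 -0.    0.01] | now [0.5035 0.0495 0.2456] yaw -25.93 F [-0.   0.7  0.4] w 0.0854 t 1.82
```

View pics/w1.png

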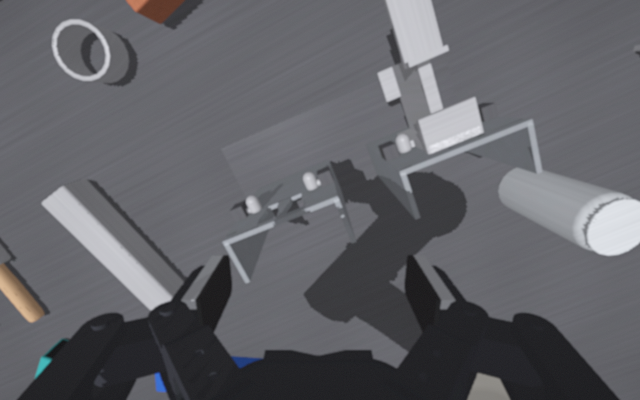

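Run:
```python
from m import *
s=pickle.load(open("w1.pkl","rb"))
c=cv2.resize(s["color"][150:270,210:370],None,fx=5,fy=5,interpolation=cv2.INTER_CUBIC); cv2.imwrite("pics/w1z.png",c[...,::-1])
c=cv2.resize(s["color"][90:210,390:550],None,fx=5,fy=5,interpolation=cv2.INTER_CUBIC); cv2.imwrite("pics/w1y.png",c[...,::-1])
W=cloud(s)
for nm,lo,hi in(("fl",[.4,-.15,.147],[.7,.02,.158]),):
    P=box(W,lo,hi);print(nm,rect(P))
P=box(W,[.3,-.2,.155],[.7,.2,.18]);print(rect(P[P[:,1]>.01]),rect(P[P[:,1]<.01]),P[:,2].max(),np.percentile(P[:,2],[10,50,90]))
```

```text
fl (array([513.3, -69.9]), array([100., 112.]), 86.3, 3125)
(array([487.6,  82. ]), array([100.5,  42.7]), 86.5, 1776) (array([490.7, -69.1]), array([101.6,  67.5]), 86.8, 2435) 0.16937925794023748 [0.15821958 0.16649331 0.16781579]
```

View pics/w1z.png

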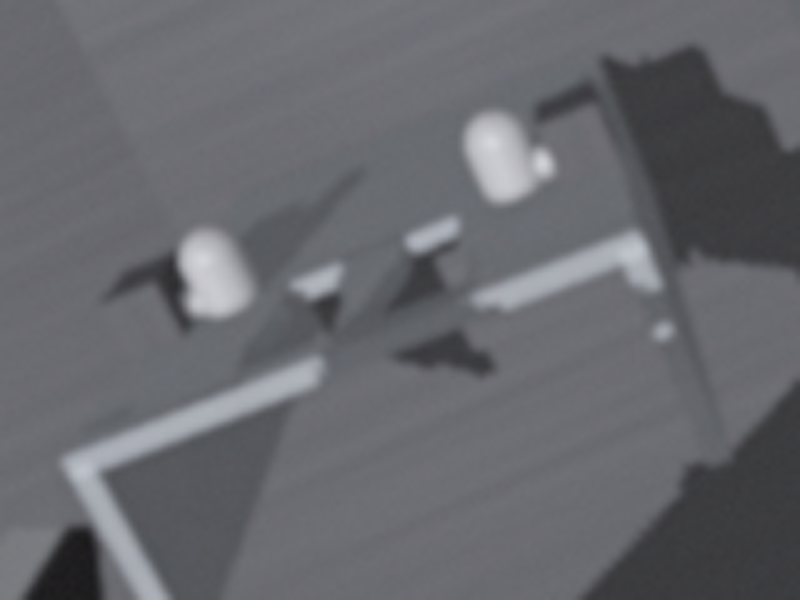

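View pics/w1y.png

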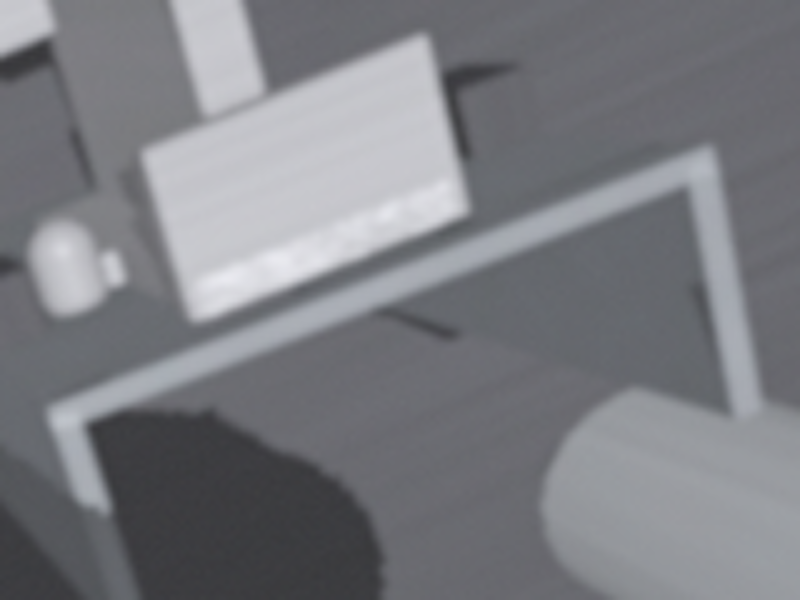

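```bash
cat >> m.py <<'E'
def ray(s,u,v,z):
    f,cx,cy=K(s); Rm=np.array(s["R"]); c=-Rm.T@np.array(s["t"]); d=Rm.T@np.array([(u-cx)/f,(v-cy)/f,1]); return c+d*(z-c[2])/d[2]
E
python3 - <<'E'
from m import *
s=pickle.load(open("w1.pkl","rb"))
p=[ray(s,*q,.167) for q in[(222.6,242.4),(338.6,196.4),(399.6,172),(532.4,119.6)]]
for i in(0,2):
    a,b=p[i],p[i+1]; m=(a+b)/2; d=a-b; yaw=np.arctan2(-d[0],d[1]); n=np.array([np.cos(yaw),np.sin(yaw)])
    print(a.round(4),b.round(4),"len",np.linalg.norm(d),"mid",m.round(4),"yaw",np.degrees(yaw),"home",m[:2]+.047*n)
print(np.linalg.norm((p[0]+p[1]-p[2]-p[3])/2), "dir yaw", np.degrees(np.arctan2(-(p[0]-p[3])[0],(p[0]-p[3])[1])))
q=[ray(s,210+(390-210)+u/5 if 0 else 390+u/5,90+v/5,.153) for u,v in[(143,152),(430,35),(470,212),(195,322)]]
c=np.mean(q,0); print("fixed flange",c, c[:2]+.033*np.array([np.cos(np.radians(-3.5)),np.sin(np.radians(-3.5))]))
E
```

```text
[0.5102 0.1302 0.167 ] [0.5042 0.0297 0.167 ] len 0.10075054955921706 mid [0.5072 0.08   0.167 ] yaw -3.4070408596632893 home [0.55413597 0.07716649]
[ 0.5014 -0.0197  0.167 ] [ 0.4953 -0.1194  0.167 ] len 0.09988209566556307 mid [ 0.4984 -0.0695  0.167 ] yaw -3.516532274395177 home [ 0.54528972 -0.07241958]
0.1497576000508199 dir yaw -3.4153356747103576
fixed flange [ 0.51254484 -0.07077301  0.153     ] [ 0.54548329 -0.07278761]
```

```bash
python3 -m handwheel '[{"angular":[0,0,0],"delta_pos":[0.4,1,0],"claw":1},{"angular":[0,0,0],"delta_pos":[0.4,1,0],"claw":1},{"angular":[0,0,0],"delta_pos":[0.4,1,0],"claw":1},{"angular":[0,0,0],"delta_pos":[0.4,1,0],"claw":1},{"angular":[0,0,0],"delta_pos":[0.4,1,0],"claw":1}]'
python3 -m handwheel '[{"angular":[0,0,0],"delta_pos":[0.4,1,0],"claw":1},{"angular":[0,0,0],"delta_pos":[0.4,1,0],"claw":1},{"angular":[0,0,0],"delta_pos":[0.4,1,0],"claw":1},{"angular":[0,0,0],"delta_pos":[0.4,1,0],"claw":1},{"angular":[0,0,0],"delta_pos":[0.3,1,0],"claw":1}]'
python3 -m handwheel '[{"angular":[0,0,0],"delta_pos":[0.4,0.9,0],"claw":1},{"angular":[0,0,0],"delta_pos":[0.4,0.8,0],"claw":1},{"angular":[0,0,0],"delta_pos":[0,0,0],"claw":1},{"angular":[0,0,0],"delta_pos":[0,0,0],"claw":1},{"angular":[0,0,0],"delta_pos":[0,0,0],"claw":1}]'
python3 go.py .497 -.387 .2 -26
python3 - <<'E'
from m import *
s=snapshot("wrist"); save(s,"w2"); pickle.dump(s,open("w2.pkl","wb"))
E
```

```text
time: 2.28
ee_pos: [0.4909, -0.1089, 0.2455]
orientation: [3.058, -0.684, -0.007]
ft_force: [0.1, 0.6, 0.3]
gripper_width: 0.0857
time: 2.7
ee_pos: [0.4772, -0.2713, 0.2465]
orientation: [3.062, -0.673, -0.008]
ft_force: [1.0, -0.8, 0.1]
gripper_width: 0.0855
time: 3.12
ee_pos: [0.4764, -0.3309, 0.245]
orientation: [3.062, -0.678, -0.012]
ft_force: [-0.0, 0.6, 0.1]
gripper_width: 0.0855
pos units [1.42 1.4  1.5 ] rot units [0.08 0.08 0.21] | now [ 0.4764 -0.3309  0.245 ] yaw -24.97 F [-0.   0.6  0.1] w 0.0855 t 3.12
```

View pics/w2.png

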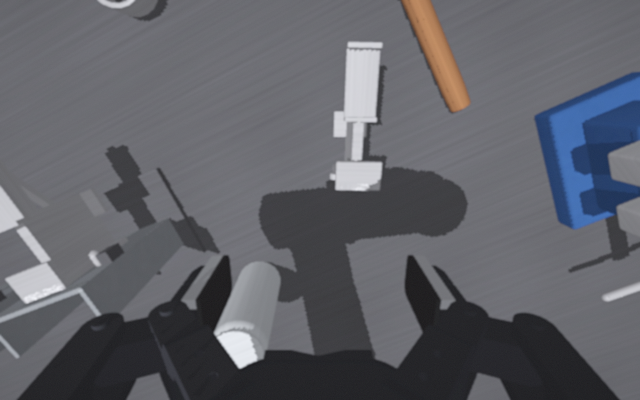

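Run:
```python
from m import *
s=pickle.load(open("w2.pkl","rb"))
c=cv2.resize(s["color"][35:200,310:410],None,fx=5,fy=5,interpolation=cv2.INTER_CUBIC)[:825]; cv2.imwrite("pics/w2z.png",cv2.resize(c,None,fx=.72,fy=.72)[...,::-1])
W=cloud(s)
m=((W>[.4,-.46,.094])&(W<[.62,-.33,.11])).all(-1).astype(np.uint8)
k,l,st,_=cv2.connectedComponentsWithStats(m)
for i in range(1,k):
    if st[i,4]>8: P=W[l==i]; print(st[i],rect(P),P.mean(0))
m=((W>[.4,-.46,.079])&(W<[.62,-.33,.088])).all(-1).astype(np.uint8)
k,l,st,_=cv2.connectedComponentsWithStats(m)
for i in range(1,k):
    if st[i,4]>8: P=W[l==i]; print(st[i],rect(P),P.mean(0))
```

```text
[ 335  161   47   30 1258] (array([ 466.4, -371.6]), array([44.2, 28.3]), 63.5, 1258) [ 0.46689404 -0.37159913  0.09816119]
[ 344   45   37   73 2205] (array([ 544.4, -409.5]), array([30.4, 62.5]), 64.2, 2205) [ 0.54481114 -0.40950339  0.08316976]
```

View pics/w2z.png

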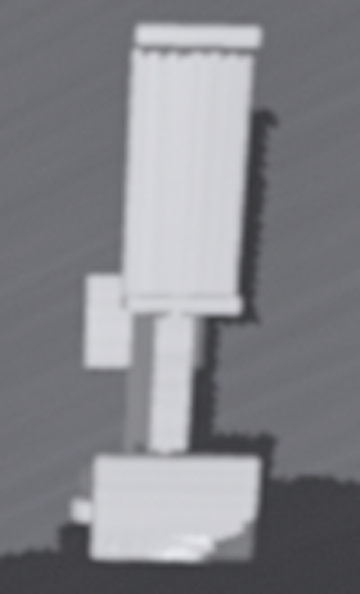

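```bash
python3 -m handwheel '[{"angular":[0,0,0.2],"delta_pos":[0.5,0.5,0.2],"claw":1},{"angular":[0,0,0],"delta_pos":[0.5,0.5,0.5],"claw":1},{"angular":[0,0,0],"delta_pos":[0.4,0.4,0.7],"claw":1},{"angular":[0,0,0],"delta_pos":[0,0,0],"claw":1},{"angular":[0,0,0],"delta_pos":[0,0,0],"claw":1}]'
python3 go.py .4964 -.386 .047 -26
```

```text
time: 3.58
ee_pos: [0.4995, -0.3811, 0.2048]
orientation: [3.06, -0.688, -0.005]
ft_force: [0.1, 0.9, 0.1]
gripper_width: 0.0853
pos units [-0.01  0.16  5.26] rot units [0.07 0.02 0.13] | now [ 0.4995 -0.3811  0.2048] yaw -25.34 F [0.1 0.9 0.1] w 0.0853 t 3.58
```

```bash
python3 -m handwheel '[{"angular":[0.07,0,0.13],"delta_pos":[0,0.16,1],"claw":1},{"angular":[0,0,0],"delta_pos":[0,0,1],"claw":1},{"angular":[0,0,0],"delta_pos":[0,0,1],"claw":1},{"angular":[0,0,0],"delta_pos":[0,0,0],"claw":1},{"angular":[0,0,0],"delta_pos":[0,0,0],"claw":1}]'
python3 go.py .4964 -.386 .047 -26
```

```text
time: 4.0
ee_pos: [0.5016, -0.3809, 0.1202]
orientation: [3.062, -0.693, 0.014]
ft_force: [0.4, -0.1, 0.5]
gripper_width: 0.0857
pos units [-0.11  0.23  2.44] rot units [ 0.   -0.11  0.1 ] | now [ 0.5016 -0.3809  0.1202] yaw -25.51 F [ 0.4 -0.1  0.5] w 0.0857 t 4.0
```

```bash
python3 -m handwheel '[{"angular":[0,-0.1,0.1],"delta_pos":[-0.1,0.2,0.8],"claw":1},{"angular":[0,0,0],"delta_pos":[0,0,0.8],"claw":1},{"angular":[0,0,0],"delta_pos":[0,0,0.8],"claw":1},{"angular":[0,0,0],"delta_pos":[0,0,0],"claw":1},{"angular":[0,0,0],"delta_pos":[0,0,0],"claw":1}]'
python3 go.py .4964 -.386 .047 -26
```

```text
time: 4.42
ee_pos: [0.5052, -0.3857, 0.0613]
orientation: [3.056, -0.693, 0.033]
ft_force: [0.7, -0.7, 1.2]
gripper_width: 0.0854
pos units [-0.27  0.14  0.47] rot units [ 0.03 -0.25  0.09] | now [ 0.5052 -0.3857  0.0613] yaw -25.54 F [ 0.7 -0.7  1.2] w 0.0854 t 4.42
```

```bash
python3 -m handwheel '[{"angular":[0,-0.25,0.1],"delta_pos":[-0.27,0.14,0.45],"claw":1},{"angular":[0,0,0],"delta_pos":[0,0,0],"claw":1},{"angular":[0,0,0],"delta_pos":[0,0,0],"claw":1},{"angular":[0,0,0],"delta_pos":[0,0,0],"claw":1},{"angular":[0,0,0],"delta_pos":[0,0,0],"claw":1}]'
python3 go.py .4964 -.386 .047 -26
```

```text
time: 4.83
ee_pos: [0.5001, -0.3877, 0.0556]
orientation: [3.056, -0.704, 0.017]
ft_force: [0.2, -0.1, 0.3]
gripper_width: 0.0851
pos units [-0.14  0.    0.28] rot units [ 0.04 -0.13  0.01] | now [ 0.5001 -0.3877  0.0556] yaw -25.95 F [ 0.2 -0.1  0.3] w 0.0851 t 4.83
```

```bash
python3 -m handwheel '[{"angular":[0,-0.2,0],"delta_pos":[-0.2,0,0.4],"claw":1},{"angular":[0,0,0],"delta_pos":[-0.05,0,0.1],"claw":1},{"angular":[0,0,0],"delta_pos":[0,0,0],"claw":1},{"angular":[0,0,0],"delta_pos":[0,0,0],"claw":1},{"angular":[0,0,0],"delta_pos":[0,0,0],"claw":1}]'
python3 go.py .4964 -.386 .047 -26
```

```text
time: 5.25
ee_pos: [0.4929, -0.3844, 0.0397]
orientation: [3.06, -0.705, -0.011]
ft_force: [0.3, -0.8, -0.4]
gripper_width: 0.0853
pos units [ 0.13 -0.   -0.24] rot units [0.04 0.08 0.01] | now [ 0.4929 -0.3844  0.0397] yaw -25.97 F [ 0.3 -0.8 -0.4] w 0.0853 t 5.25
```

```bash
python3 -m handwheel '[{"angular":[0,0.1,0],"delta_pos":[0.13,0,-0.22],"claw":1},{"angular":[0,0,0],"delta_pos":[0,0,0],"claw":1},{"angular":[0,0,0],"delta_pos":[0,0,0],"claw":1},{"angular":[0,0,0],"delta_pos":[0,0,0],"claw":1},{"angular":[0,0,0],"delta_pos":[0,0,0],"claw":1}]'
python3 go.py .4964 -.386 .047 -26
```

```text
time: 5.67
ee_pos: [0.4974, -0.3866, 0.0475]
orientation: [3.057, -0.704, 0.005]
ft_force: [0.2, -0.7, -0.7]
gripper_width: 0.0854
pos units [-0.04 -0.    0.02] rot units [ 0.04 -0.05  0.01] | now [ 0.4974 -0.3866  0.0475] yaw -25.95 F [ 0.2 -0.7 -0.7] w 0.0854 t 5.67
```

```bash
python3 -m handwheel '[{"angular":[0,0,0],"delta_pos":[0,0,0],"claw":-1},{"angular":[0,0,0],"delta_pos":[0,0,0],"claw":-1},{"angular":[0,0,0],"delta_pos":[0,0,0],"claw":-1},{"angular":[0,0,0],"delta_pos":[0,0,0],"claw":-1},{"angular":[0,0,0],"delta_pos":[0,0,0],"claw":-1}]' 80
python3 -m handwheel '[{"angular":[0,0,0],"delta_pos":[0,0,0],"claw":-1},{"angular":[0,0,0],"delta_pos":[0,0,0],"claw":-1},{"angular":[0,0,0],"delta_pos":[0,0,0],"claw":-1},{"angular":[0,0,0],"delta_pos":[0,0,0],"claw":-1},{"angular":[0,0,0],"delta_pos":[0,0,0],"claw":-1}]' 80
python3 go.py .4964 -.386 .047 -26
```

```text
time: 6.08
ee_pos: [0.4973, -0.3865, 0.0476]
orientation: [3.057, -0.705, 0.005]
ft_force: [0.1, -0.7, -0.3]
gripper_width: 0.0256
time: 6.5
ee_pos: [0.4975, -0.3864, 0.0477]
orientation: [3.057, -0.705, 0.006]
ft_force: [0.6, 0.6, 0.7]
gripper_width: 0.0089
pos units [-0.04  0.    0.02] rot units [ 0.04 -0.05  0.01] | now [ 0.4975 -0.3864  0.0477] yaw -25.95 F [0.6 0.6 0.7] w 0.0089 t 6.5
```

```bash
python3 -m handwheel '[{"angular":[0,0,0],"delta_pos":[0,0,-0.6],"claw":-1},{"angular":[0,0,0],"delta_pos":[0,0,-0.8],"claw":-1},{"angular":[0,0,0],"delta_pos":[0,0,-1],"claw":-1},{"angular":[0,0,0],"delta_pos":[0,0,-1],"claw":-1},{"angular":[0,0,0],"delta_pos":[0,0,-1],"claw":-1}]'
python3 -m handwheel '[{"angular":[0,0,0],"delta_pos":[0,0,-1],"claw":-1},{"angular":[0,0,0],"delta_pos":[0,0,-0.8],"claw":-1},{"angular":[0,0,0],"delta_pos":[0,0,-0.5],"claw":-1},{"angular":[0,0,0],"delta_pos":[0,0,0],"claw":-1},{"angular":[0,0,0],"delta_pos":[0,0,0],"claw":-1}]'
python3 go.py .61 .074 .24 -3.45
```

```text
time: 6.92
ee_pos: [0.488, -0.3801, 0.1664]
orientation: [-3.05, 0.712, 0.05]
ft_force: [1.5, 0.0, -4.9]
gripper_width: 0.0087
time: 7.33
ee_pos: [0.4886, -0.3797, 0.2377]
orientation: [-3.045, 0.714, 0.052]
ft_force: [-0.5, 0.7, -6.3]
gripper_width: 0.0089
pos units [ -3.1  -15.35   0.12] rot units [-0.15  0.39 -4.59] | now [ 0.4886 -0.3797  0.2377] yaw -26.38 F [-0.5  0.7 -6.3] w 0.0089 t 7.33
```

```bash
python3 -m handwheel '[{"angular":[0,0.1,-0.5],"delta_pos":[0,-0.6,0],"claw":-1},{"angular":[0,0.1,-0.7],"delta_pos":[0,-1,0],"claw":-1},{"angular":[0,0.1,-0.7],"delta_pos":[0,-1,0],"claw":-1},{"angular":[0,0.1,-0.7],"delta_pos":[0,-1,0],"claw":-1},{"angular":[0,0,-0.7],"delta_pos":[0,-1,0],"claw":-1}]'
python3 go.py .61 .074 .24 -3.45
python3 -m handwheel '[{"angular":[0,0,-0.6],"delta_pos":[0,-1,0],"claw":-1},{"angular":[0,0,-0.4],"delta_pos":[0,-1,0],"claw":-1},{"angular":[0,0,0],"delta_pos":[0,-1,0],"claw":-1},{"angular":[0,0,0],"delta_pos":[0,-1,0],"claw":-1},{"angular":[0,0,0],"delta_pos":[0,-0.7,0],"claw":-1}]'
python3 go.py .61 .074 .24 -3.45
```

```text
time: 7.75
ee_pos: [0.5289, -0.2484, 0.2242]
orientation: [-3.112, 0.272, 0.028]
ft_force: [0.8, -0.6, -5.6]
gripper_width: 0.0087
pos units [  0.79 -11.06  -0.37] rot units [-0.19  0.21 -1.31] | now [ 0.5289 -0.2484  0.2242] yaw -9.97 F [ 0.8 -0.6 -5.6] w 0.0087 t 7.75
time: 8.17
ee_pos: [0.5375, -0.0999, 0.2124]
orientation: [-3.118, 0.126, 0.067]
ft_force: [-0.1, -6.0, 4.5]
gripper_width: 0.0089
pos units [ 1.9  -5.99 -0.89] rot units [-0.22  0.5  -0.24] | now [ 0.5375 -0.0999  0.2124] yaw -4.61 F [-0.1 -6.   4.5] w 0.0089 t 8.17
```

```bash
python3 -m handwheel '[{"angular":[0,0,0],"delta_pos":[0,0.1,-0.6],"claw":-1},{"angular":[0,0.1,0],"delta_pos":[0.2,0,-0.8],"claw":-1},{"angular":[-0.1,0.2,0],"delta_pos":[0.5,0,-0.6],"claw":-1},{"angular":[0,0.2,0],"delta_pos":[0.7,0,0],"claw":-1},{"angular":[0,0,0],"delta_pos":[0.7,0,0],"claw":-1}]'
python3 go.py .61 .074 .24 -3.45
python3 - <<'E'
from m import *
s=snapshot("side"); save(s,"s3"); s=snapshot("wrist"); save(s,"w3")
s=snapshot("side"); cv2.imwrite("pics/s3z.png",cv2.resize(s["color"][120:300,220:440],None,fx=3.3,fy=3.3,interpolation=cv2.INTER_CUBIC)[...,::-1])
E
```

```text
time: 8.58
ee_pos: [0.5947, -0.1018, 0.2588]
orientation: [-3.127, 0.115, 0.042]
ft_force: [0.0, -1.0, -5.0]
gripper_width: 0.0089
pos units [ 0.1  -5.87  0.69] rot units [-0.13  0.31 -0.16] | now [ 0.5947 -0.1018  0.2588] yaw -4.22 F [ 0. -1. -5.] w 0.0089 t 8.58
```

View pics/s3z.png

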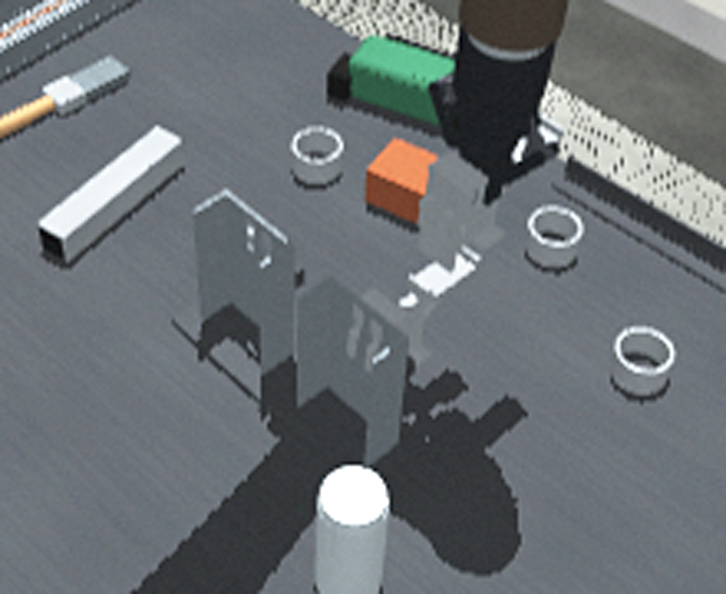

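View pics/w3.png

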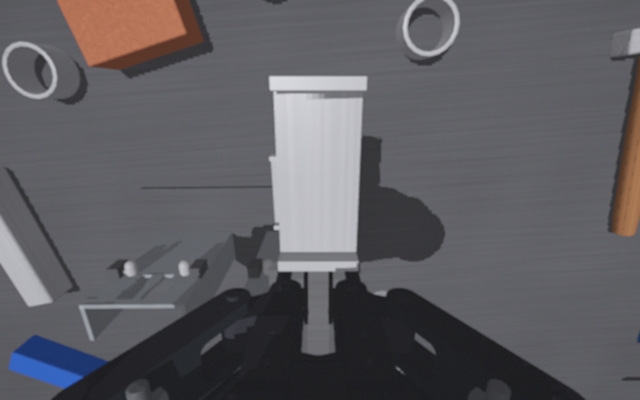

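```bash
cat > held.py <<'E'
from m import *
from scipy.spatial.transform import Rotation as R
def held(s=None):
    s=s or snapshot("wrist"); st=state(); T=R.from_rotvec(st["orientation"]).as_matrix()
    W=cloud(s); L=(W-st["ee_pos"])@T  # tool frame
    m=((L>[.028,-.02,-.06])&(L<[.078,.02,-.015])).all(-1)
    P=L[m]; c=P.mean(0); n=np.linalg.svd(P-c,full_matrices=False)[2][2]; n*=-np.sign(n[2])
    nw=T@n
    # seat extents
    m2=((L>[.0,-.03,-.06])&(L<[.12,.03,-.01])).all(-1)&(abs((L-c)@n)<.0025)
    k,l,stt,_=cv2.connectedComponentsWithStats(m2.astype(np.uint8)); i=1+stt[1:,4].argmax(); Q=L[l==i]
    r=cv2.minAreaRect((Q[:,:2]*1000).astype(np.float32))
    print("seat normal tool",n.round(4),"world",nw.round(4),"seat z tool",c.round(4),"rect",np.round(r[0],1),np.round(r[1],1),round(r[2],2))
    sc=np.array([r[0][0]/1000,r[0][1]/1000,0]); sc[2]=c[2]-((sc-c)[:2]@n[:2])/n[2]
    print("seat centre world",(st["ee_pos"]+T@sc).round(4))
    ang=np.radians(r[2]); e=np.array([np.cos(ang),np.sin(ang),0]); 
    if r[1][0]<r[1][1]: e=np.array([-np.sin(ang),np.cos(ang),0])
    if e[0]<0:e=-e
    e[2]=-(e@n)/n[2]; e/=np.linalg.norm(e); ew=T@e
    g=st["ee_pos"]+T@sc-.053*ew-.017*nw
    print("grip world",g.round(4),"yaw",np.degrees(np.arctan2(ew[1],ew[0])).round(2),"pitch(x up)",np.degrees(np.arcsin(ew[2])).round(2),"roll n.y",np.degrees(nw[1]).round(2),"tool grip",(T.T@(g-st["ee_pos"])).round(4))
    h=np.array([.5541,.0772,.121]); y=np.radians(-3.45); H=np.array([[np.cos(y),np.sin(y),0],[-np.sin(y),np.cos(y),0],[0,0,1]])
    print("in home frame mm",(H@(g-h)*1000).round(1))
if __name__=="__main__": held()
E
python3 held.py; python3 go.py .61 .074 .24 -3.45
```

```text
seat normal tool [ 0.0038  0.0022 -1.    ] world [ 0.033  -0.0152  0.9993] seat z tool [ 0.0548  0.0005 -0.0349] rect [52.   0.4] [61.1 30.3] 0.19
seat centre world [ 0.6474 -0.1069  0.2907]
grip world [ 0.594  -0.1025  0.2755] yaw -4.45 pitch(x up) -1.95 roll n.y -0.87 tool grip [-0.0011  0.0002 -0.0181]
in home frame mm [  50.6 -177.   154.5]
pos units [ 0.09 -5.89  0.64] rot units [-0.12  0.35 -0.16] | now [ 0.5946 -0.1022  0.2574] yaw -4.26 F [ 0.1  0.6 -5.9] w 0.0087 t 8.78
```

```bash
python3 -m handwheel '[{"angular":[0,0.15,-0.1],"delta_pos":[0,-0.8,0],"claw":-1},{"angular":[0,0.15,0],"delta_pos":[0,-1,0],"claw":-1},{"angular":[-0.1,0.1,0],"delta_pos":[0,-1,0],"claw":-1},{"angular":[0,0,0],"delta_pos":[0,-1,0],"claw":-1},{"angular":[0,0,0],"delta_pos":[0,-0.9,0],"claw":-1}]'
python3 go.py .5951 .0747 .2 -3.45
```

```text
time: 9.2
ee_pos: [0.5973, 0.0363, 0.2495]
orientation: [3.137, -0.122, -0.019]
ft_force: [0.5, -1.0, -5.6]
gripper_width: 0.0087
pos units [-0.15 -1.27  1.65] rot units [ 0.02  0.14 -0.2 ] | now [0.5973 0.0363 0.2495] yaw -4.46 F [ 0.5 -1.  -5.6] w 0.0087 t 9.2
```

```bash
python3 -m handwheel '[{"angular":[0,0.14,-0.2],"delta_pos":[-0.1,-0.6,0.3],"claw":-1},{"angular":[0,0,0],"delta_pos":[-0.05,-0.5,0.5],"claw":-1},{"angular":[0,0,0],"delta_pos":[0,-0.2,0.6],"claw":-1},{"angular":[0,0,0],"delta_pos":[0,0,0.3],"claw":-1},{"angular":[0,0,0],"delta_pos":[0,0,0],"claw":-1}]'
python3 go.py .5951 .0747 .1319 -3.45
```

```text
time: 9.62
ee_pos: [0.5886, 0.0819, 0.1915]
orientation: [3.137, -0.083, -0.015]
ft_force: [-0.9, -0.5, -5.0]
gripper_width: 0.0088
pos units [0.25 0.22 1.99] rot units [0.04 0.11 0.08] | now [0.5886 0.0819 0.1915] yaw -3.04 F [-0.9 -0.5 -5. ] w 0.0088 t 9.62
```

```bash
python3 -m handwheel '[{"angular":[0.04,0.1,0.08],"delta_pos":[0.2,0.2,0.4],"claw":-1},{"angular":[0,0,0],"delta_pos":[0,0,0.5],"claw":-1},{"angular":[0,0,0],"delta_pos":[0,0,0.5],"claw":-1},{"angular":[0,0,0],"delta_pos":[0,0,0.4],"claw":-1},{"angular":[0,0,0],"delta_pos":[0,0,0],"claw":-1}]'
python3 go.py .5951 .0747 .1319 -3.45
```

```text
time: 10.03
ee_pos: [0.5929, 0.0708, 0.1367]
orientation: [3.138, -0.099, -0.003]
ft_force: [-0.3, -0.8, -5.9]
gripper_width: 0.0086
pos units [ 0.07 -0.14  0.16] rot units [ 0.03  0.02 -0.04] | now [0.5929 0.0708 0.1367] yaw -3.63 F [-0.3 -0.8 -5.9] w 0.0086 t 10.03
```

```bash
python3 -m handwheel '[{"angular":[0.03,0,-0.03],"delta_pos":[0,-0.12,0.15],"claw":-1},{"angular":[0,0,0],"delta_pos":[0,0,0],"claw":-1},{"angular":[0,0,0],"delta_pos":[0,0,0],"claw":-1},{"angular":[0,0,0],"delta_pos":[0,0,0],"claw":-1},{"angular":[0,0,0],"delta_pos":[0,0,0],"claw":-1}]'
python3 go.py .5951 .0747 .1319 -3.45; python3 held.py
python3 - <<'E'
from m import *
s=snapshot("side"); cv2.imwrite("pics/s4z.png",cv2.resize(s["color"][150:260,260:380],None,fx=5,fy=5,interpolation=cv2.INTER_CUBIC)[...,::-1])
s=snapshot("scene"); cv2.imwrite("pics/a4z.png",cv2.resize(s["color"][150:260,260:380],None,fx=5,fy=5,interpolation=cv2.INTER_CUBIC)[...,::-1])
E
```

```text
time: 10.45
ee_pos: [0.5947, 0.0727, 0.1354]
orientation: [-3.139, 0.098, -0.004]
ft_force: [-0.4, 1.1, -4.3]
gripper_width: 0.0089
pos units [ 0.01 -0.07  0.12] rot units [-0.01 -0.03 -0.02] | now [0.5947 0.0727 0.1354] yaw -3.56 F [-0.4  1.1 -4.3] w 0.0089 t 10.45
seat normal tool [ 0.0041  0.0027 -1.    ] world [ 0.0012 -0.0038  1.    ] seat z tool [ 0.0547  0.0007 -0.0351] rect [51.2  0.7] [60.8 30.3] 0.02
seat centre world [0.6458 0.0689 0.1708]
grip world [0.5929 0.0723 0.1539] yaw -3.58 pitch(x up) -0.08 roll n.y -0.22 tool grip [-0.0019  0.0006 -0.0183]
in home frame mm [39.  -2.6 32.9]
```

View pics/s4z.png

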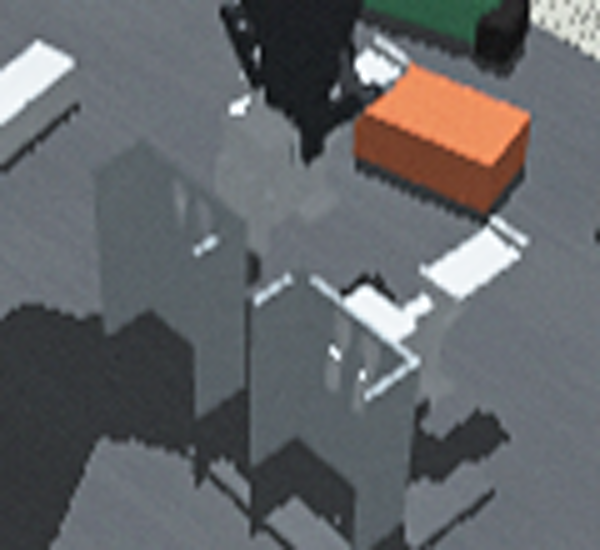

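View pics/a4z.png

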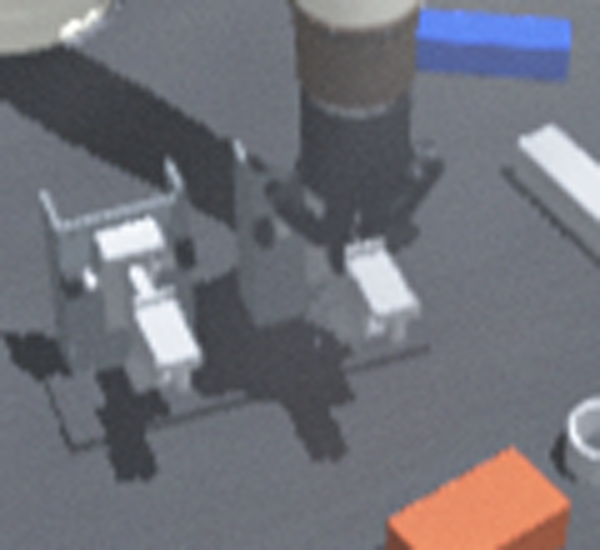

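```bash
python3 -m handwheel '[{"angular":[0,0,-0.03],"delta_pos":[-0.3,-0.09,0.13],"claw":-1},{"angular":[0,0,0],"delta_pos":[-0.25,0,0],"claw":-1},{"angular":[0,0,0],"delta_pos":[0,0,0],"claw":-1},{"angular":[0,0,0],"delta_pos":[0,0,0],"claw":-1},{"angular":[0,0,0],"delta_pos":[0,0,0],"claw":-1}]'
python3 go.py .5551 .0772 .1319 -3.45; python3 held.py
```

```text
time: 11.02
ee_pos: [0.5781, 0.0768, 0.1324]
orientation: [-3.139, 0.092, -0.007]
ft_force: [0.2, 0.3, -4.5]
gripper_width: 0.009
pos units [-0.77  0.03  0.01] rot units [-0.02 -0.05  0.02] | now [0.5781 0.0768 0.1324] yaw -3.37 F [ 0.2  0.3 -4.5] w 0.009 t 11.02
seat normal tool [ 0.0051  0.0035 -1.    ] world [ 4.0e-04 -4.9e-03  1.0e+00] seat z tool [ 0.0548  0.0007 -0.0352] rect [51.   0.7] [60.9 30.4] 0.05
seat centre world [0.6291 0.0731 0.1679]
grip world [0.5762 0.0763 0.1509] yaw -3.42 pitch(x up) -0.04 roll n.y -0.28 tool grip [-0.002   0.0006 -0.0185]
in home frame mm [22.1  0.4 29.9]
```

```bash
python3 -m handwheel '[{"angular":[0,0,0],"delta_pos":[-0.25,0,0.02],"claw":-1},{"angular":[0,0,0],"delta_pos":[-0.2,0,0],"claw":-1},{"angular":[0,0,0],"delta_pos":[0,0,0],"claw":-1},{"angular":[0,0,0],"delta_pos":[0,0,0],"claw":-1},{"angular":[0,0,0],"delta_pos":[0,0,0],"claw":-1}]'
python3 go.py .5551 .0772 .1319 -3.45
python3 -m handwheel '[{"angular":[0,0,0],"delta_pos":[-0.2,0,0],"claw":-1},{"angular":[0,0,0],"delta_pos":[-0.1,0,0],"claw":-1},{"angular":[0,0,0],"delta_pos":[0,0,0],"claw":-1},{"angular":[0,0,0],"delta_pos":[0,0,0],"claw":-1},{"angular":[0,0,0],"delta_pos":[0,0,0],"claw":-1}]'
python3 go.py .5551 .0772 .1319 -3.45; python3 held.py
```

```text
time: 11.48
ee_pos: [0.5639, 0.0775, 0.132]
orientation: [-3.139, 0.093, -0.008]
ft_force: [0.6, -1.0, -4.8]
gripper_width: 0.0085
pos units [-0.29  0.03  0.  ] rot units [-0.02 -0.06  0.01] | now [0.5639 0.0775 0.132 ] yaw -3.38 F [ 0.6 -1.  -4.8] w 0.0085 t 11.48
time: 11.9
ee_pos: [0.5572, 0.0786, 0.1332]
orientation: [-3.137, 0.091, -0.02]
ft_force: [1.5, -1.2, -5.2]
gripper_width: 0.0088
pos units [-0.07  0.05  0.04] rot units [-0.04 -0.14  0.02] | now [0.5572 0.0786 0.1332] yaw -3.34 F [ 1.5 -1.2 -5.2] w 0.0088 t 11.9
seat normal tool [ 0.0052  0.0021 -1.    ] world [-0.0075 -0.005   1.    ] seat z tool [ 0.0547  0.0006 -0.0353] rect [51.3  0.6] [60.8 30.3] 0.05
seat centre world [0.6079 0.075  0.1691]
grip world [0.5551 0.0782 0.1517] yaw -3.39 pitch(x up) 0.41 roll n.y -0.29 tool grip [-0.0018  0.0005 -0.0186]
in home frame mm [ 0.9  1.  30.7]
```

```bash
python3 -m handwheel '[{"angular":[0,-0.1,0],"delta_pos":[-0.07,0.04,0.1],"claw":-1},{"angular":[0,0,0],"delta_pos":[-0.02,0,0.2],"claw":-1},{"angular":[0,0,0],"delta_pos":[-0.02,0,0.1],"claw":-1},{"angular":[0,0,0],"delta_pos":[0,0,0],"claw":-1},{"angular":[0,0,0],"delta_pos":[0,0,0],"claw":-1}]'
python3 go.py .5551 .0772 .1189 -3.45; python3 held.py
```

```text
time: 12.37
ee_pos: [0.5571, 0.0785, 0.1216]
orientation: [-3.135, 0.09, -0.016]
ft_force: [2.2, 0.5, -3.4]
gripper_width: 0.0091
pos units [-0.06  0.05  0.09] rot units [-0.06 -0.12  0.03] | now [0.5571 0.0785 0.1216] yaw -3.31 F [ 2.2  0.5 -3.4] w 0.0091 t 12.37
seat normal tool [ 0.0063  0.0024 -1.    ] world [-0.0045 -0.0078  1.    ] seat z tool [ 0.0547  0.0007 -0.0352] rect [51.2  0.7] [30.3 61. ] 89.9
seat centre world [0.6079 0.0746 0.1573]
grip world [0.555  0.0777 0.1401] yaw -3.21 pitch(x up) 0.23 roll n.y -0.44 tool grip [-0.0019  0.0008 -0.0186]
in home frame mm [ 0.9  0.6 19.1]
```

```bash
python3 -m handwheel '[{"angular":[-0.05,-0.1,0],"delta_pos":[-0.03,0.03,0.1],"claw":-1},{"angular":[0,0,0],"delta_pos":[0,0,0.15],"claw":-1},{"angular":[0,0,0],"delta_pos":[0,0,0.15],"claw":-1},{"angular":[0,0,0],"delta_pos":[0,0,0],"claw":-1},{"angular":[0,0,0],"delta_pos":[0,0,0],"claw":-1}]'
python3 go.py .5551 .0772 .1029 -3.45; python3 held.py
```

```text
time: 12.83
ee_pos: [0.5569, 0.0779, 0.1102]
orientation: [-3.139, 0.089, -0.005]
ft_force: [2.3, 0.7, -0.4]
gripper_width: 0.0085
pos units [-0.06  0.03  0.24] rot units [-0.01 -0.03  0.04] | now [0.5569 0.0779 0.1102] yaw -3.25 F [ 2.3  0.7 -0.4] w 0.0085 t 12.83
seat normal tool [ 0.0046  0.0024 -1.    ] world [ 0.0016 -0.0038  1.    ] seat z tool [ 0.0548  0.0007 -0.0354] rect [51.3  0.7] [60.9 30.3] 0.08
seat centre world [0.6079 0.0742 0.1457]
grip world [0.555  0.0774 0.1288] yaw -3.33 pitch(x up) -0.1 roll n.y -0.22 tool grip [-0.0018  0.0006 -0.0186]
in home frame mm [0.9 0.2 7.8]
```

```bash
python3 -m handwheel '[{"angular":[0,0,0],"delta_pos":[-0.02,0,0.2],"claw":-1},{"angular":[0,0,0],"delta_pos":[0,0,0.2],"claw":-1},{"angular":[0,0,0],"delta_pos":[0,0,0.15],"claw":-1},{"angular":[0,0,0],"delta_pos":[0,0,0],"claw":-1},{"angular":[0,0,0],"delta_pos":[0,0,0],"claw":-1}]'
python3 go.py .5551 .0772 .1029 -3.45; python3 held.py
```

```text
time: 13.3
ee_pos: [0.558, 0.0782, 0.1026]
orientation: [3.14, -0.083, 0.014]
ft_force: [2.3, -0.9, -5.1]
gripper_width: 0.009
pos units [-0.1   0.04 -0.01] rot units [-0.   -0.1   0.08] | now [0.558  0.0782 0.1026] yaw -3.04 F [ 2.3 -0.9 -5.1] w 0.009 t 13.3
seat normal tool [ 2.330e-02  2.000e-04 -9.997e-01] world [ 0.0147 -0.001   0.9999] seat z tool [ 0.0546  0.0008 -0.0347] rect [51.4  0.8] [60.7 30.3] 0.07
seat centre world [0.609  0.0748 0.1375]
grip world [0.5559 0.0777 0.1213] yaw -3.12 pitch(x up) -0.85 roll n.y -0.06 tool grip [-0.002   0.0007 -0.019 ]
in home frame mm [1.8 0.6 0.3]
```

```bash
python3 -m handwheel '[{"angular":[0,0,0],"delta_pos":[0,0,0],"claw":-0.5},{"angular":[0,0,0],"delta_pos":[0,0,0],"claw":0},{"angular":[0,0,0],"delta_pos":[0,0,0],"claw":0.3},{"angular":[0,0,0],"delta_pos":[0,0,0],"claw":0.3},{"angular":[0,0,0],"delta_pos":[0,0,0],"claw":0.3}]'
python3 go.py .5551 .0772 .1029 -3.45; python3 held.py
```

```text
time: 13.77
ee_pos: [0.5563, 0.0774, 0.1005]
orientation: [3.138, -0.083, 0.005]
ft_force: [0.5, -0.5, 0.2]
gripper_width: 0.0554
pos units [-0.04  0.01 -0.08] rot units [ 0.03 -0.04  0.08] | now [0.5563 0.0774 0.1005] yaw -3.04 F [ 0.5 -0.5  0.2] w 0.0554 t 13.77
seat normal tool [ 0.0196  0.0039 -0.9998] world [ 0.0164 -0.0022  0.9999] seat z tool [ 0.0547  0.0003 -0.0358] rect [53.1  0.3] [61.  30.2] 0.52
seat centre world [0.6092 0.0744 0.1365]
grip world [0.556  0.0777 0.1204] yaw -3.57 pitch(x up) -0.94 roll n.y -0.12 tool grip [-0.0002 -0.0003 -0.0198]
in home frame mm [ 1.8  0.6 -0.6]
```

```bash
python3 -m handwheel '[{"angular":[0,0,0],"delta_pos":[0,0,-0.5],"claw":0.5},{"angular":[0,0,0],"delta_pos":[0,0,-0.8],"claw":1},{"angular":[0,0,0],"delta_pos":[0,0,-1],"claw":1},{"angular":[0,0,0],"delta_pos":[0,0,-1],"claw":1},{"angular":[0,0,0],"delta_pos":[0,0,-1],"claw":1}]'
python3 -m handwheel '[{"angular":[0,0,0],"delta_pos":[0.3,0,-0.7],"claw":1},{"angular":[0,0,0],"delta_pos":[0.6,0,0],"claw":1},{"angular":[0,0,0],"delta_pos":[0.5,0,0],"claw":1},{"angular":[0,0,0],"delta_pos":[0,0,0],"claw":1},{"angular":[0,0,0],"delta_pos":[0,0,0],"claw":1}]'
python3 - <<'E'
from m import *
s=snapshot("wrist"); save(s,"w5"); pickle.dump(s,open("w5.pkl","wb"))
W=cloud(s)
for y0,y1 in((.03,.13),(-.12,-.02)):
  for nm,lo,hi in(("flange",[.49,y0,.1495],[.56,y1,.157]),("seat",[.57,y0,.1335],[.66,y1,.1425])):
    m=((W>lo)&(W<hi)).all(-1).astype(np.uint8); k,l,st,_=cv2.connectedComponentsWithStats(m)
    if k<2: continue
    P=W[l==1+st[1:,4].argmax()]; n=np.linalg.svd(P-P.mean(0),full_matrices=False)[2][2]
    print(nm,rect(P),P.mean(0).round(4),n.round(3))
E
python3 go.py .5551 .0772 .1029 -3.45
```

```text
time: 14.23
ee_pos: [0.551, 0.0761, 0.2251]
orientation: [3.13, -0.086, -0.028]
ft_force: [0.7, 1.0, -0.4]
gripper_width: 0.0852
time: 14.65
ee_pos: [0.5975, 0.0747, 0.2574]
orientation: [3.136, -0.083, -0.001]
ft_force: [-0.8, -0.8, -0.2]
gripper_width: 0.0854
flange (array([522.7,  79.3]), array([99.4, 31.5]), 86.3, 1605) [0.5218 0.0799 0.1529] [ 0.033 -0.005  0.999]
seat (array([608.9,  74.7]), array([30.1, 60.7]), 86.5, 2155) [0.6087 0.0747 0.1366] [-0.021  0.004 -1.   ]
flange (array([510.5, -83.7]), array([73.6, 32.7]), 85.9, 1487) [ 0.5126 -0.073   0.153 ] [ 0.023 -0.001  1.   ]
seat (array([601.1, -75.1]), array([31.6, 64. ]), 86.7, 2282) [ 0.6005 -0.0738  0.1379] [-0.003 -0.019 -1.   ]
pos units [-1.41 -0.04  5.15] rot units [0.06 0.01 0.08] | now [0.5974 0.0746 0.2573] yaw -3.04 F [ 0.4 -1.2  0.4] w 0.0852 t 14.7
```

View pics/w5.png

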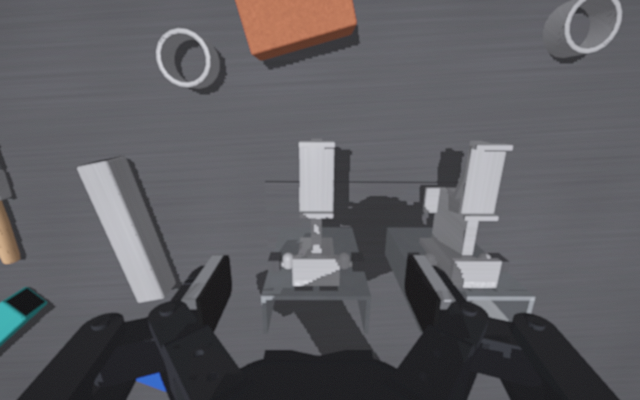

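Run:
```python
from m import *
for nm in("w5","scene0","side0"):
    s=pickle.load(open(nm+".pkl","rb")); W=cloud(s)
    m=((W>[.38,.25,.034])&(W<[.68,.42,.046])).all(-1).astype(np.uint8); k,l,st,_=cv2.connectedComponentsWithStats(m)
    P=W[l==1+st[1:,4].argmax()]; print(nm,rect(P),P.mean(0).round(4))
```

```text
w5 (array([520.9, 332.6]), array([200.4,  41.4]), 8.0, 4617) [0.5292 0.3318 0.0401]
scene0 (array([522.2, 330.1]), array([204.9,  46.1]), 8.8, 347) [0.5264 0.3291 0.0406]
side0 (array([520.1, 330.7]), array([204. ,  43.6]), 8.9, 429) [0.5145 0.3288 0.039 ]
```

```bash
for i in 1; do python3 -m handwheel '[{"angular":[0,0,1],"delta_pos":[0,-0.6,0],"claw":1},{"angular":[0,0,1],"delta_pos":[0,-0.6,0],"claw":1},{"angular":[0,0,1],"delta_pos":[0,-0.6,0],"claw":1},{"angular":[0,0,1],"delta_pos":[0,-0.6,0],"claw":1},{"angular":[0,0,1],"delta_pos":[0,-0.6,0],"claw":1}]'; done
python3 go.py .521 .332 .15 -172
python3 -m handwheel '[{"angular":[0,0,1],"delta_pos":[-0.4,-0.4,0],"claw":1},{"angular":[0,0,1],"delta_pos":[-0.4,-0.4,0],"claw":1},{"angular":[0,0,1],"delta_pos":[-0.4,-0.4,0],"claw":1},{"angular":[0,0,1],"delta_pos":[-0.4,-0.4,0],"claw":1},{"angular":[0,0,1],"delta_pos":[-0.4,-0.4,0],"claw":1}]'
python3 go.py .521 .332 .15 -172
```

```text
time: 15.12
ee_pos: [0.6129, 0.1605, 0.2548]
orientation: [3.03, -0.794, -0.01]
ft_force: [0.9, 0.7, 0.1]
gripper_width: 0.0854
pos units [-5.46 -3.52  3.48] rot units [ 0.11 -0.14 28.52] | now [0.6129 0.1605 0.2548] yaw -29.39 F [0.9 0.7 0.1] w 0.0854 t 15.12
time: 15.53
ee_pos: [0.6005, 0.2473, 0.2504]
orientation: [2.762, -1.458, -0.016]
ft_force: [0.4, -0.8, 0.0]
gripper_width: 0.0849
pos units [-3.83  0.53  3.36] rot units [ 0.15 -0.24 23.26] | now [0.6005 0.2473 0.2504] yaw -55.67 F [ 0.4 -0.8  0. ] w 0.0849 t 15.53
```

```bash
python3 -m handwheel '[{"angular":[0,0,1],"delta_pos":[-0.5,0.1,0],"claw":1},{"angular":[0,0,1],"delta_pos":[-0.5,0.2,0],"claw":1},{"angular":[0,0,1],"delta_pos":[-0.5,0.2,0],"claw":1},{"angular":[0,0,1],"delta_pos":[-0.5,0.2,0],"claw":1},{"angular":[0,0,1],"delta_pos":[-0.5,0.2,0],"claw":1}]'
python3 -m handwheel '[{"angular":[0,0,1],"delta_pos":[0,0,0],"claw":1},{"angular":[0,0,1],"delta_pos":[0,0,0],"claw":1},{"angular":[0,0,1],"delta_pos":[0,0,0],"claw":1},{"angular":[0,0,1],"delta_pos":[0,0,0],"claw":1},{"angular":[0,0,1],"delta_pos":[0,0,0],"claw":1}]'
python3 -m handwheel '[{"angular":[0,0,1],"delta_pos":[0,0,0],"claw":1},{"angular":[0,0,1],"delta_pos":[0,0,0],"claw":1},{"angular":[0,0,1],"delta_pos":[0,0,0],"claw":1},{"angular":[0,0,1],"delta_pos":[0,0,0],"claw":1},{"angular":[0,0,1],"delta_pos":[0,0,0],"claw":1}]'
python3 -m handwheel '[{"angular":[0,0,1],"delta_pos":[0,0,0],"claw":1},{"angular":[0,0,1],"delta_pos":[0,0,0],"claw":1},{"angular":[0,0,1],"delta_pos":[0,0,0],"claw":1},{"angular":[0,0,1],"delta_pos":[0,0,0],"claw":1},{"angular":[0,0,1],"delta_pos":[0,0,0],"claw":1}]'
python3 go.py .521 .332 .15 -172
```

```text
time: 15.95
ee_pos: [0.5396, 0.3071, 0.2459]
orientation: [2.35, -2.04, -0.012]
ft_force: [-0.5, 0.5, 0.1]
gripper_width: 0.0858
time: 16.37
ee_pos: [0.5316, 0.3086, 0.2431]
orientation: [1.827, -2.506, -0.002]
ft_force: [-0.4, -0.9, 0.2]
gripper_width: 0.0855
time: 16.78
ee_pos: [0.5262, 0.3065, 0.2401]
orientation: [1.208, -2.848, 0.015]
ft_force: [-0.6, -0.4, -0.3]
gripper_width: 0.0855
time: 17.2
ee_pos: [0.5208, 0.3042, 0.2372]
orientation: [0.53, -3.043, 0.037]
ft_force: [0.4, -0.9, -0.7]
gripper_width: 0.0851
pos units [-0.48  0.91  2.87] rot units [-0.23 -0.63  2.35] | now [0.5208 0.3042 0.2372] yaw -160.26 F [ 0.4 -0.9 -0.7] w 0.0851 t 17.2
```

```bash
python3 -m handwheel '[{"angular":[-0.1,-0.2,0.8],"delta_pos":[0,0.3,0.3],"claw":1},{"angular":[-0.1,-0.2,0.8],"delta_pos":[0,0.3,0.5],"claw":1},{"angular":[0,-0.2,0.6],"delta_pos":[0,0.3,0.5],"claw":1},{"angular":[0,0,0],"delta_pos":[0,0,0.5],"claw":1},{"angular":[0,0,0],"delta_pos":[0,0,0],"claw":1}]'
python3 go.py .521 .332 .15 -172
python3 - <<'E'
from m import *
s=snapshot("wrist"); save(s,"w6")
W=cloud(s)
m=((W>[.38,.25,.034])&(W<[.68,.42,.046])).all(-1).astype(np.uint8); k,l,st,_=cv2.connectedComponentsWithStats(m)
P=W[l==1+st[1:,4].argmax()]; print(rect(P),P.mean(0).round(4))
E
```

```text
time: 17.62
ee_pos: [0.5079, 0.328, 0.1801]
orientation: [0.218, -3.131, 0.007]
ft_force: [-0.1, -0.5, -1.0]
gripper_width: 0.0859
pos units [-0.45  0.08  1.  ] rot units [-0.05 -0.04 -0.  ] | now [0.5079 0.328  0.1801] yaw -172.02 F [-0.1 -0.5 -1. ] w 0.0859 t 17.62
(array([520.3, 332.2]), array([199.8,  40.1]), 8.3, 7799) [0.51   0.3307 0.04  ]
```

View pics/w6.png

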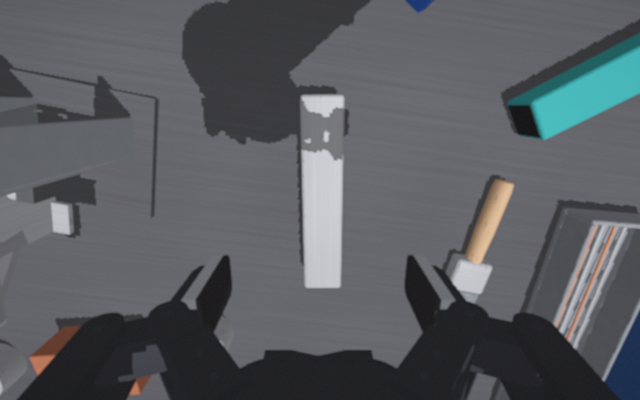

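```bash
python3 -m handwheel '[{"angular":[0,0,0],"delta_pos":[-0.3,0.08,0.6],"claw":1},{"angular":[0,0,0],"delta_pos":[-0.15,0,0.8],"claw":1},{"angular":[0,0,0],"delta_pos":[0,0,0.8],"claw":1},{"angular":[0,0,0],"delta_pos":[0,0,0.8],"claw":1},{"angular":[0,0,0],"delta_pos":[0,0,0.4],"claw":1}]'
python3 go.py .5205 .332 .008 -171.8
```

```text
time: 18.08
ee_pos: [0.5264, 0.3356, 0.0865]
orientation: [-0.224, 3.12, 0.009]
ft_force: [0.6, 0.3, 0.6]
gripper_width: 0.0857
pos units [ 0.25 -0.1   2.61] rot units [0.06 0.16 0.  ] | now [0.5264 0.3356 0.0865] yaw -171.78 F [0.6 0.3 0.6] w 0.0857 t 18.08
```

```bash
python3 -m handwheel '[{"angular":[0.05,0.15,0],"delta_pos":[0.2,-0.1,0.6],"claw":1},{"angular":[0,0,0],"delta_pos":[0,0,0.6],"claw":1},{"angular":[0,0,0],"delta_pos":[0,0,0.6],"claw":1},{"angular":[0,0,0],"delta_pos":[0,0,0.3],"claw":1},{"angular":[0,0,0],"delta_pos":[0,0,0],"claw":1}]'
python3 go.py .5205 .332 .008 -171.8
```

```text
time: 18.5
ee_pos: [0.5224, 0.3317, 0.0229]
orientation: [-0.227, 3.132, 0.0]
ft_force: [0.4, -0.5, 0.3]
gripper_width: 0.0855
pos units [0.06 0.02 0.5 ] rot units [0.   0.02 0.02] | now [0.5224 0.3317 0.0229] yaw -171.71 F [ 0.4 -0.5  0.3] w 0.0855 t 18.5
```

```bash
python3 -m handwheel '[{"angular":[0,0,0],"delta_pos":[0.06,0.02,0.3],"claw":1},{"angular":[0,0,0],"delta_pos":[0,0,0.15],"claw":1},{"angular":[0,0,0],"delta_pos":[0,0,0],"claw":0.4},{"angular":[0,0,0],"delta_pos":[0,0,0],"claw":-0.2},{"angular":[0,0,0],"delta_pos":[0,0,0],"claw":-0.2}]' 60
python3 go.py .5205 .332 .008 -171.8
python3 -m handwheel '[{"angular":[0,0,0],"delta_pos":[0,0,0],"claw":-0.6},{"angular":[0,0,0],"delta_pos":[0,0,0],"claw":-1},{"angular":[0,0,0],"delta_pos":[0,0,0],"claw":-1},{"angular":[0,0,0],"delta_pos":[0,0,0],"claw":-1},{"angular":[0,0,0],"delta_pos":[0,0,0],"claw":-1}]' 60
python3 go.py .5205 .332 .008 -171.8
```

```text
time: 18.92
ee_pos: [0.5226, 0.334, 0.0124]
orientation: [-0.229, 3.126, 0.006]
ft_force: [-0.3, 0.2, -0.1]
gripper_width: 0.0519
pos units [ 0.08 -0.06  0.15] rot units [0.04 0.09 0.03] | now [0.5226 0.334  0.0124] yaw -171.63 F [-0.3  0.2 -0.1] w 0.0519 t 18.92
time: 19.33
ee_pos: [0.5225, 0.3339, 0.0134]
orientation: [-0.228, 3.126, 0.007]
ft_force: [0.4, 0.7, -1.0]
gripper_width: 0.0391
pos units [ 0.08 -0.05  0.18] rot units [0.04 0.09 0.03] | now [0.5225 0.3339 0.0134] yaw -171.65 F [ 0.4  0.7 -1. ] w 0.0391 t 19.33
```

```bash
python3 -m handwheel '[{"angular":[0,0,0],"delta_pos":[0,0,-0.5],"claw":-1},{"angular":[0,0,0],"delta_pos":[0,0,-0.8],"claw":-1},{"angular":[0,0.1,0],"delta_pos":[0,0,-1],"claw":-1},{"angular":[0,0,0],"delta_pos":[0,0,-1],"claw":-1},{"angular":[0,0,0],"delta_pos":[0,0,-1],"claw":-1}]' 80
python3 go.py .6026 -.0008 .2514 -93.45
python3 -m handwheel '[{"angular":[0,0,0],"delta_pos":[0,0,-1],"claw":-1},{"angular":[0,0,0],"delta_pos":[0,0,-1],"claw":-1},{"angular":[0,0.1,-0.5],"delta_pos":[0,0,-0.8],"claw":-1},{"angular":[0,0,-1],"delta_pos":[0,0,-0.5],"claw":-1},{"angular":[0,0,-1],"delta_pos":[0,0,0],"claw":-1}]' 80
python3 go.py .6026 -.0008 .2514 -93.45
```

```text
time: 19.75
ee_pos: [0.515, 0.3275, 0.1331]
orientation: [0.22, -3.106, 0.021]
ft_force: [0.8, 0.5, -4.7]
gripper_width: 0.0388
pos units [ -1.24 -11.29  -3.85] rot units [  0.11  -0.36 -15.69] | now [0.515  0.3275 0.1331] yaw -171.9 F [ 0.8  0.5 -4.7] w 0.0388 t 19.75
time: 20.17
ee_pos: [0.5168, 0.3286, 0.2396]
orientation: [0.565, -3.053, 0.01]
ft_force: [0.2, 0.3, -4.5]
gripper_width: 0.039
pos units [  1.28 -11.28  -0.35] rot units [  0.25  -0.38 -13.11] | now [0.5168 0.3286 0.2396] yaw -159.01 F [ 0.2  0.3 -4.5] w 0.039 t 20.17
```

```bash
python3 -m handwheel '[{"angular":[0.05,-0.1,-1],"delta_pos":[0.2,-0.8,-0.2],"claw":-1},{"angular":[0.05,-0.1,-1],"delta_pos":[0.25,-0.95,-0.2],"claw":-1},{"angular":[0.05,-0.1,-1],"delta_pos":[0.35,-0.9,-0.2],"claw":-1},{"angular":[0.05,0,-1],"delta_pos":[0.4,-0.9,-0.2],"claw":-1},{"angular":[0,0,-1],"delta_pos":[0.5,-0.85,-0.2],"claw":-1}]'
python3 go.py .6026 -.0008 .2514 -93.45
python3 -m handwheel '[{"angular":[0,0,-1],"delta_pos":[0.6,-0.8,-0.2],"claw":-1},{"angular":[0,0,-1],"delta_pos":[0.7,-0.7,0],"claw":-1},{"angular":[0,0,-1],"delta_pos":[0.7,-0.6,0],"claw":-1},{"angular":[0,0,-1],"delta_pos":[0.6,-0.5,0],"claw":-1},{"angular":[0,0,-1],"delta_pos":[0.6,-0.4,0],"claw":-1}]'
python3 go.py .6026 -.0008 .2514 -93.45
```

```text
time: 20.58
ee_pos: [0.5398, 0.1895, 0.2655]
orientation: [1.263, -2.856, 0.015]
ft_force: [1.3, -0.2, -4.5]
gripper_width: 0.0389
pos units [ 3.28 -5.82  0.54] rot units [ 0.07 -0.23 -7.77] | now [0.5398 0.1895 0.2655] yaw -132.28 F [ 1.3 -0.2 -4.5] w 0.0389 t 20.58
time: 21.0
ee_pos: [0.5601, 0.0517, 0.2696]
orientation: [1.873, -2.489, -0.002]
ft_force: [0.4, -0.1, -4.0]
gripper_width: 0.0388
pos units [ 1.28 -1.86  0.6 ] rot units [ 0.23 -0.21 -2.53] | now [0.5601 0.0517 0.2696] yaw -106.07 F [ 0.4 -0.1 -4. ] w 0.0388 t 21.0
```

```bash
python3 -m handwheel '[{"angular":[0.1,-0.1,-0.9],"delta_pos":[0.4,-0.5,0],"claw":-1},{"angular":[0.1,-0.1,-0.9],"delta_pos":[0.4,-0.5,0],"claw":-1},{"angular":[0,0,-0.6],"delta_pos":[0.4,-0.4,0],"claw":-1},{"angular":[0,0,0],"delta_pos":[0,0,0],"claw":-1},{"angular":[0,0,0],"delta_pos":[0,0,0],"claw":-1}]'
python3 go.py .6026 -.0008 .2514 -93.45
```

```text
time: 21.42
ee_pos: [0.5906, 0.0007, 0.2631]
orientation: [2.139, -2.286, -0.016]
ft_force: [-0.1, -0.3, -4.5]
gripper_width: 0.0388
pos units [ 0.02 -0.41  0.38] rot units [ 0.17 -0.01 -0.07] | now [0.5906 0.0007 0.2631] yaw -93.8 F [-0.1 -0.3 -4.5] w 0.0388 t 21.42
```

```bash
python3 -m handwheel '[{"angular":[0.17,0,-0.07],"delta_pos":[0,-0.43,0.4],"claw":-1},{"angular":[0,0,0],"delta_pos":[0,0,0.6],"claw":-1},{"angular":[0,0,0],"delta_pos":[0,0,0.6],"claw":-1},{"angular":[0,0,0],"delta_pos":[0,0,0.3],"claw":-1},{"angular":[0,0,0],"delta_pos":[0,0,0],"claw":-1}]'
python3 go.py .6035 .0015 .1514 -93.45
```

```text
time: 21.83
ee_pos: [0.6004, 0.0018, 0.2013]
orientation: [2.148, -2.288, -0.007]
ft_force: [-0.2, -0.5, -4.6]
gripper_width: 0.0389
pos units [ 0.   -0.11  1.66] rot units [ 0.06  0.01 -0.03] | now [0.6004 0.0018 0.2013] yaw -93.61 F [-0.2 -0.5 -4.6] w 0.0389 t 21.83
```

```bash
python3 -m handwheel '[{"angular":[0.05,0,-0.03],"delta_pos":[0,-0.11,0.4],"claw":-1},{"angular":[0,0,0],"delta_pos":[0,0,0.4],"claw":-1},{"angular":[0,0,0],"delta_pos":[0,0,0.3],"claw":-1},{"angular":[0,0,0],"delta_pos":[0,0,0],"claw":-1},{"angular":[0,0,0],"delta_pos":[0,0,0],"claw":-1}]'
python3 go.py .6035 .0015 .1514 -93.45
python3 - <<'E'
from m import *
s=snapshot("wrist"); save(s,"w7")
a=snapshot("scene"); cv2.imwrite("pics/a7z.png",cv2.resize(a["color"][140:260,250:390],None,fx=5,fy=5,interpolation=cv2.INTER_CUBIC)[...,::-1])
W=cloud(s)
P=box(W,[.55,-.12,.17],[.65,.12,.21]); print(rect(P),np.median(P,0))
W=cloud(a)
P=box(W,[.55,-.12,.17],[.65,.12,.21]); print(rect(P),np.median(P,0))
E
```

```text
time: 22.25
ee_pos: [0.6036, 0.0036, 0.1693]
orientation: [-2.156, 2.285, -0.0]
ft_force: [1.3, 0.1, -3.9]
gripper_width: 0.0384
pos units [0.07 0.   0.6 ] rot units [-0.    0.    0.03] | now [0.6036 0.0036 0.1693] yaw -93.32 F [ 1.3  0.1 -3.9] w 0.0384 t 22.25
(array([597.8, -28.7]), array([142.4,  65.4]), 78.3, 33362) [ 0.60067699 -0.04138145  0.1962415 ]
(array([606.6,  -1.3]), array([202.2,  60.2]), 82.7, 672) [ 0.61558262 -0.01884805  0.19549252]
```

View pics/a7z.png

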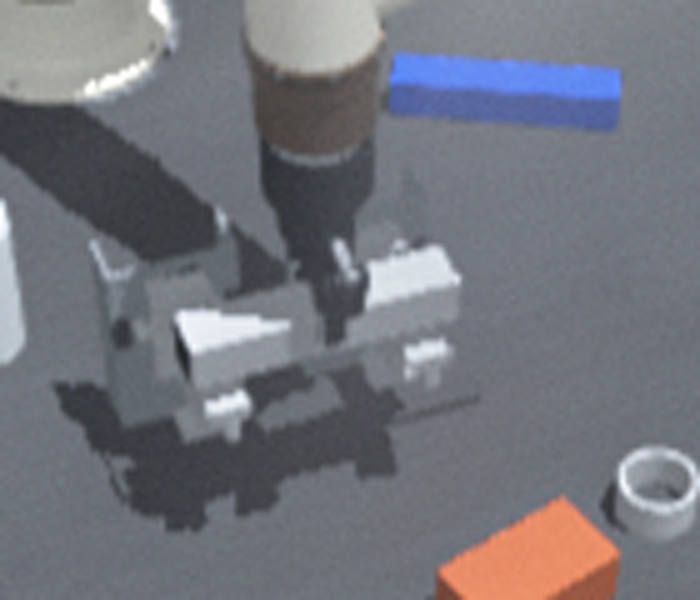

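View pics/w7.png

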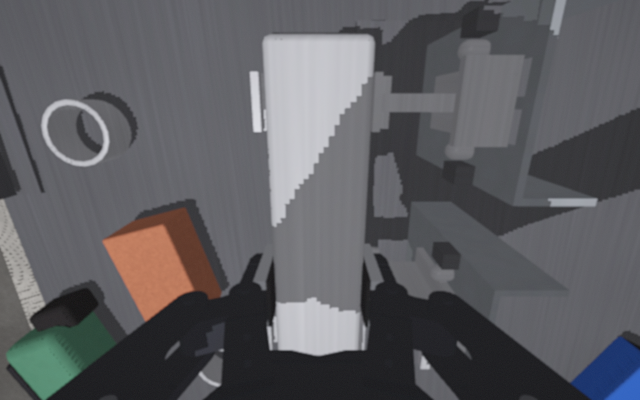

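```bash
python3 -m handwheel '[{"angular":[0,0,0.02],"delta_pos":[0.05,0,0.2],"claw":-1},{"angular":[0,0,0],"delta_pos":[0,0,0.2],"claw":-1},{"angular":[0,0,0],"delta_pos":[0,0,0.1],"claw":-1},{"angular":[0,0,0],"delta_pos":[0,0,0],"claw":-1},{"angular":[0,0,0],"delta_pos":[0,0,0],"claw":-1}]'
python3 go.py .6035 .0015 .1514 -93.45
```

```text
time: 22.77
ee_pos: [0.6048, 0.0021, 0.1556]
orientation: [-2.151, 2.284, -0.004]
ft_force: [-0.1, 0.4, -3.2]
gripper_width: 0.0387
pos units [0.02 0.04 0.14] rot units [-0.06  0.02  0.  ] | now [0.6048 0.0021 0.1556] yaw -93.44 F [-0.1  0.4 -3.2] w 0.0387 t 22.77
```

```bash
python3 -m handwheel '[{"angular":[-0.05,0,0],"delta_pos":[0,0.04,0.1],"claw":-1},{"angular":[0,0,0],"delta_pos":[0,0,0.06],"claw":-1},{"angular":[0,0,0],"delta_pos":[0,0,0],"claw":-1},{"angular":[0,0,0],"delta_pos":[0,0,0],"claw":-1},{"angular":[0,0,0],"delta_pos":[0,0,0],"claw":-1}]'
python3 go.py .6035 .0015 .1514 -93.45
```

```text
time: 23.18
ee_pos: [0.6039, 0.0022, 0.1511]
orientation: [-2.152, 2.286, -0.0]
ft_force: [-0.4, 0.2, -4.7]
gripper_width: 0.0386
pos units [ 0.02  0.01 -0.01] rot units [-0.02  0.02  0.  ] | now [0.6039 0.0022 0.1511] yaw -93.44 F [-0.4  0.2 -4.7] w 0.0386 t 23.18
```

```bash
python3 -m handwheel '[{"angular":[0,0,0],"delta_pos":[0,0,0.06],"claw":-1},{"angular":[0,0,0],"delta_pos":[0,0,0.03],"claw":-1},{"angular":[0,0,0],"delta_pos":[0,0,0],"claw":-1},{"angular":[0,0,0],"delta_pos":[0,0,0],"claw":-1},{"angular":[0,0,0],"delta_pos":[0,0,0],"claw":-1}]'
python3 go.py .6035 .0015 .1514 -93.45
```

```text
time: 23.6
ee_pos: [0.6043, 0.0023, 0.151]
orientation: [-2.152, 2.284, -0.003]
ft_force: [-1.5, 1.4, -1.3]
gripper_width: 0.0387
pos units [ 0.03  0.03 -0.01] rot units [-0.04  0.01  0.01] | now [0.6043 0.0023 0.151 ] yaw -93.41 F [-1.5  1.4 -1.3] w 0.0387 t 23.6
```

Contact. Release gradually and look.

```bash
python3 -m handwheel '[{"angular":[0,0,0],"delta_pos":[0,0,0.02],"claw":0.1},{"angular":[0,0,0],"delta_pos":[0,0,0],"claw":0.2},{"angular":[0,0,0],"delta_pos":[0,0,0],"claw":0.5},{"angular":[0,0,0],"delta_pos":[0,0,0],"claw":0.7},{"angular":[0,0,0],"delta_pos":[0,0,0],"claw":0.7}]'
python3 go.py .6035 .0015 .1514 -93.45
```

```text
time: 24.02
ee_pos: [0.6077, 0.0023, 0.153]
orientation: [-2.15, 2.278, -0.012]
ft_force: [-0.5, 0.3, -0.3]
gripper_width: 0.0726
pos units [0.03 0.14 0.05] rot units [-0.14  0.02  0.03] | now [0.6077 0.0023 0.153 ] yaw -93.32 F [-0.5  0.3 -0.3] w 0.0726 t 24.02
```

```bash
python3 -m handwheel '[{"angular":[-0.1,0,0],"delta_pos":[0,0.05,-0.3],"claw":0.8},{"angular":[0,0,0],"delta_pos":[0,0,-0.6],"claw":0.8},{"angular":[0,0,0],"delta_pos":[0,0,-0.8],"claw":0.8},{"angular":[0,0,0],"delta_pos":[0,0,-1],"claw":0.8},{"angular":[0,0,0],"delta_pos":[0,0,-1],"claw":0.8}]'
python3 -m handwheel '[{"angular":[0,0,0],"delta_pos":[0,0,-1],"claw":0.8},{"angular":[0,0,0],"delta_pos":[-0.3,0,-0.7],"claw":0.8},{"angular":[0,0,0],"delta_pos":[-0.6,0,-0.3],"claw":0.8},{"angular":[0,0,0],"delta_pos":[-0.6,0,0],"claw":0.8},{"angular":[0,0,0],"delta_pos":[0,0,0],"claw":0.8}]'
python3 - <<'E'
from m import *
for n in("wrist","scene","side"):
    s=snapshot(n); save(s,n+"9"); W=cloud(s)
    if n!="wrist":
        o=(270,170) ; cv2.imwrite(f"pics/{n}9z.png",cv2.resize(s["color"][140:260,250:390],None,fx=5,fy=5,interpolation=cv2.INTER_CUBIC)[...,::-1])
    m=((W>[.56,-.13,.17])&(W<[.66,.13,.187])).all(-1).astype(np.uint8); k,l,st,_=cv2.connectedComponentsWithStats(m)
    P=W[l==1+st[1:,4].argmax()]; nn=np.linalg.svd(P-P.mean(0),full_matrices=False)[2][2]
    r=rect(P); c=r[0]/1000-[.6026,-.0008]; y=np.radians(-3.45)
    print(n,r,P.mean(0).round(4),nn.round(3),"span x,y mm",(1000*np.array([np.cos(y)*c[0]+np.sin(y)*c[1],-np.sin(y)*c[0]+np.cos(y)*c[1]])).round(1))
    for nm,lo,hi in(("flange loose",[.51,.05,.1495],[.56,.11,.157]),("flange fixed",[.50,-.11,.1495],[.56,-.04,.157])):
        P=box(W,lo,hi)
        if len(P)>20: print(nm,rect(P),P.mean(0).round(4))
E
```

```text
time: 24.43
ee_pos: [0.6023, 0.0016, 0.2603]
orientation: [2.148, -2.278, -0.013]
ft_force: [0.8, 1.0, 0.3]
gripper_width: 0.0767
time: 24.85
ee_pos: [0.6089, 0.0467, 0.3348]
orientation: [-2.148, 2.283, -0.006]
ft_force: [0.8, -1.1, -0.6]
gripper_width: 0.0771
wrist (array([ 6.041e+02, -2.000e-01]), array([200.1,  40.1]), 86.5, 8432) [ 0.6035 -0.0105  0.1775] [0.003 0.009 1.   ] span x,y mm [1.5 0.7]
flange loose (array([524. ,  83.2]), array([51.7, 29.9]), 87.1, 967) [0.5246 0.0796 0.1529]
flange fixed (array([514.1, -66.5]), array([50.9, 28.3]), 87.2, 1457) [ 0.5142 -0.0697  0.1531]
scene (array([606.2,  -1.3]), array([202.8,  51. ]), 86.4, 536) [ 0.6073 -0.0055  0.1784] [-0.044 -0.002 -0.999] span x,y mm [ 3.6 -0.3]
flange loose (array([524.7,  80.5]), array([49.2, 32.9]), 82.4, 49) [0.5246 0.0797 0.1539]
flange fixed (array([516.7, -75.1]), array([65.8, 32.2]), 87.1, 61) [ 0.5148 -0.0725  0.1538]
side (array([604.,  -1.]), array([200.8,  43.6]), 86.1, 610) [ 0.6013 -0.0072  0.1766] [-0.022  0.008  1.   ] span x,y mm [ 1.4 -0.1]
flange loose (array([528.4,  78.2]), array([44.8, 20.1]), 86.8, 59) [0.5281 0.0781 0.1525]
flange fixed (array([514.4, -71. ]), array([45.1, 30.2]), 85.7, 72) [ 0.5185 -0.0709  0.1527]
```

View pics/wrist9.png

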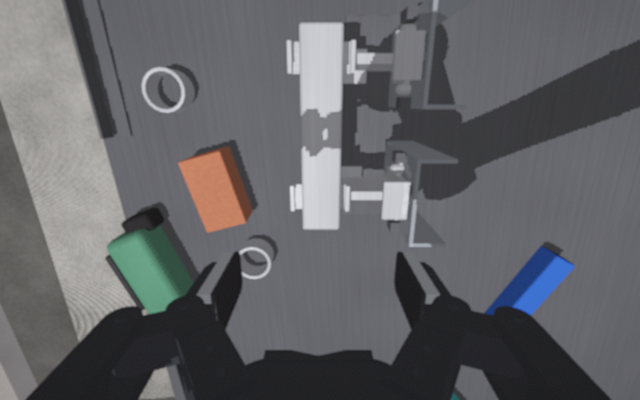

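View pics/scene9.png

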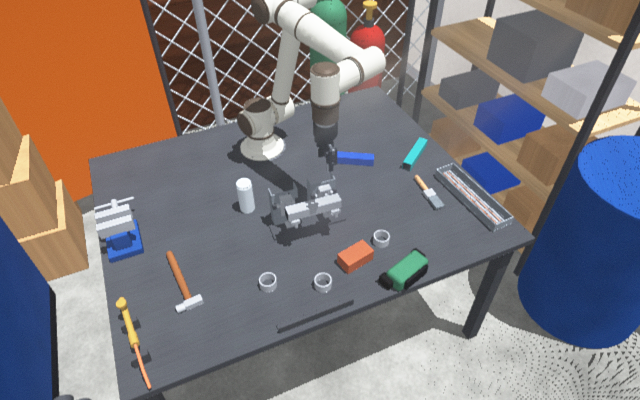

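```bash
python3 -c "
from cell import close_job,state
print(state()['ft_force']); print(close_job())"
```

```text
[-0.66550206 -0.65300027 -0.23267843]
the job is handed in; nothing more can be done
None
```

The rest is hooked in the empty post and home under its catches. The tube lies level across both rests. I handed the job in at about 25 s, with the gripper clear of everything.

**What I did:** I gripped the rest by the rib and carried it to the post. The tabs went into the slots about 30 mm above home, and I let it down. I then pushed it past the catches while still gripping the rib, so I never pressed on the flange separately. After that I laid the tube across both rests.

**Last checks:**

| Check | Measured | Limit |
|---|---|---|
| Rest, from home (outward, sideways, height) | +1.8, +0.6, -0.6 mm | -4 to +6, ±5, -5 to +4.5 mm |
| Rest tilt | about 1° | about 5° (0.09 rad) |
| Tube centre, from span (across, along; wrist camera) | +1.5, +0.7 mm | ±14, ±25 mm |
| Tube height, from span | about -0.5 mm | -8 to +6 mm |
| Tube out of level (wrist camera) | about 0.5° | about 4.6° (0.08 rad) |

- **Rest after release:** its flange top measured 152.9 mm, against 153.1 mm on the fixed rest.
- **Camera disagreement:** the scene camera put the tube centre 3.6 mm across instead of 1.5 mm; the side camera gave 1.4 mm. All are well inside the limit.
- **One contact on the way:** while being carried, the rest brushed the top of the fixed post with about 6 N. I stopped, lifted it clear and confirmed it had not slipped in the grip.
- **Other objects:** the pipe rings, tools, can and brick look to be where they were in the final scene picture; I did not measure them again.

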